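Sound a fossil slab with an ultrasonic probe

ROBOT

A 6-joint arm with a two-finger parallel gripper is mounted at the origin on the work surface. World frame = base frame: x ahead of the robot, y to its left, z up, the work surface at z = 0. Lengths are in m, angles in degrees, forces in N, time in s.
With the tool pointing down it reaches from about 0.25 to 0.8 m from the base axis. Payload 3.9 kg.
Tool frame: the origin (TCP) lies between the finger pads; the fingertips stand 11 mm ahead of it and the grasp point (between the pads) lies 8 mm behind it (manip.tip_extent is the distance from the TCP to the fingertips, in m); x points along the fingers, y is the direction in which the jaws open and shut, and the axes are right-handed (so a half turn about x gives the same grasp; the last joint's range is limited). The gripper opens to 85 mm and grips with 20 to 120 N. Pads are 22 mm wide; open, the fingers measure 114 mm over their backs; the gripper's body (76 mm by 85 mm) begins 54 mm behind the grasp point. The pads swing forward as they close: fully open they stand 13 mm farther back than shut.
Start: joints at [0, 14.897, -7.913, 67.191, 0, 90], TCP at [0.525, -0, 0.242] pointing down, gripper open.
Joint ranges: [-159.42, 159.42], [-47.68, 98.78], [-73.54, 78.23], [-108.79, 121.32], [-90, 84.71], [-180, 180]. Speed limits (degrees/s): [147.25, 147.25, 180, 180, 180, 180].

INTERFACE

Orientations are given as [roll, pitch, yaw] about the fixed x, y, z axes, in that order (R = Rz(yaw) Ry(pitch) Rx(roll)).
In Python, from station import manip, capture, finish_job gives the robot as it stands.
- The arm moves only by the tool arm_command, never from a script. Its argument "increments" is a list of rows, each an object with "delta_pos": the shift along the tool's x, y, z normalised to -1 to 1, where 1 is 0.15 m, a list of three; "twist": the turn about the tool's x normalised to -1 to 1, where 1 is 1.5 rad; "gripper": the closure, from -1 (fully open) to 1 (shut). A call has 1 to 12 rows; each row shifts and turns the pose as measured when the row begins, along the tool's axes as they then stand; what a row does not reach is not made up. A row lasts 1/8 s, in which the tool goes at most 62.5 mm and 10.7 degrees, less where a joint would pass 70% of its speed; a pose out of reach is approached as far as the arm can. A call with a number of a shift or a turn outside -1 to 1 is refused whole. A call with a gripper value outside its range is refused whole. The fingers move at their own pace and stop on an object; "squeeze" is the grip in N (left out, the last holds). Time passes only in rows, so rows that do not move let the fingers close. It gives the time, the measured TCP pose, the force and the opening at its end, in the units of the state.
- manip.state(): the state, without advancing time (a new reading comes with each control period).
- capture(name): name is "scene" or "side" or "wrist"; returns a dict with "pixels" (384x512x3 uint8, blue, green, red), "intrinsics" (3x3 intrinsics, pixels), "k1" (the pictures are not rectified: a ray, as slopes to the right and down, at radius r is drawn at 1 + k1 r^2 times it, then the intrinsics apply), "eye" and "orientation" of the camera in the world; the wrist camera has in their place "T_tool_cam" (4x4, takes a point from camera to tool coordinates, whose origin is the TCP and whose axes are the tool frame's). Camera axes: x right, y down, z forward; pixel columns grow to the right and rows downward; lengths in m; the calibration is good to about 2 mm. A picture is of the moment at which its call begins: read the wrist's pose just before it. There is no depth.
- finish_job(): hands the job in, once; it reports no verdict.
The state is a dict: "t": time; "joint_positions": joint angles; "joint_vel": joint speeds; "joint_efforts": joint torques, N m; "tool_pos": TCP position; "eef_rot": TCP orientation; "contact_force": force on the tool from outside, world axes, zero at the start; "wrist_torque": the same for the moment, N m; "grip_width": finger opening in m.
Only numpy, scipy, OpenCV 4.12 (cv2) and the standard library are available. Lean on these libraries where they do the work, as an engineer would, in place of code of your own. Each camera call takes 0.05 s, during which the arm holds its last target. There are 200 camera calls.

TASK

Take the yellow ultrasonic probe out of its stand, press its sprung metal tip down on the red dosing cap of the couplant bottle until the cap is all the way down, and let the cap spring back up. Then set the tip inside the red ring on the fossil slab, with the probe square to the slab's sloping face and pushed gently until its tip is about halfway in, and finish while holding it there: do not put it down or let go. The slab is fragile, so never push hard on it, and leave the brush, the ammonite and the jar where they are.

Things in the scene. Friction and masses are not known exactly. Their poses are not given: they have to be found in the camera images.
- probe: loose probe, 118 mm long, 0.17 kg, hanging upright in the stand. Origin: centre of the end of the fully extended tip; z runs up the probe. Up from the origin: metal tip 14 mm dia. from 0 to 14 mm, steel nose 22 mm dia. to 44 mm, black flange 36 mm dia. to 50 mm, yellow square grip 26 x 26 mm (faces across x and y) to 112 mm, black end 22 x 22 mm to 118 mm. Grip the yellow part
- tip (a joint): the probe's sprung tip: 0 m fully out, 0.010 m fully pushed in; spring from 1.2 N (starts to move) to 7.2 N (fully in). Halfway, 0.005 m, is about 4 N
- tip_face (a point): centre of the flat end of the probe's tip; moves with the tip; z runs up the probe
- stand: fixed stand: dark disc 72 mm in diameter, 8 mm thick, with a grey upright tube 44 mm outside, 27 mm inside, its rim 60 mm above the table. The probe's flange rests on the rim, the tip end hangs inside it 16 mm above the table; it lifts straight out (44 mm up to clear). Origin: centre of the underside
- dispenser: fixed white couplant bottle with a blue band, 66 mm in diameter, shoulder narrowing to a 28 mm neck, 94 mm high without the cap. Origin: centre of the underside
- cap_top (a point): centre of the flat top of the red round dosing cap of the bottle, 46 mm in diameter, 115 mm above the table when up; moves with the cap
- cap (a joint): the sprung dosing cap: 0 m up, 0.008 m all the way down; spring from 0.8 N (starts to move) to 4 N (all the way down), softer than a fully pushed-in tip, so pushing the probe on after both have met brings the cap down while the tip gives about 5 mm
- slab: fixed grey-brown stone slab, 200 x 280 x 30 mm, on two wooden bearers. Origin: on the table under the centre of the slab's upper face, which is 75 mm above it. The flat upper face slopes 15 degrees: it rises along the slab's own x (up to 101 mm at the edge away from the robot) and is level along its own y
- red_spot (a point): centre of the red ring on the slab's upper face: 34 mm inside, 44 mm outside diameter, no obstacle. z is the face's outward normal (15 degrees from vertical, leaning to the slab's -x, the robot's side), y runs level along the slab. A white and a blue ring of the same size mark other places beside it, in any order along the slab's y
- brush: loose brush 180 mm long lying on the table near the robot; bystander
- ammonite: loose brown spiral fossil disc, 68 mm in diameter, 20 mm thick, on the table; bystander
- jar: loose closed jar, 50 mm in diameter, 65 mm high, standing on the table; bystander

How it is judged:
By the outcome, as a careful person would: the job done as asked, in the order asked, and still so for the second after the job is handed in, while the arm keeps its last pose, push and grip.
It also fails if it takes over 45 s, if anything falls off the work surface, if the arm or the gripper's body presses on something with over 40 N, if the wrist force passes 120 N, or if a joint passes its speed limit or range.

## Working session

There is one attempt and no reset: what is moved stays moved. The work goes in short steps, Python scripts to look and compute and a tool call to move; the robot and the scene stay as the last step left them, time stands still between calls to the robot, and variables do not carry over. Pictures are saved under pics/ and viewed, about 8 in all and at most 12, crops included, and the job is handed in when it is done.

Besides the shell and the picture viewer there is one more tool, called after ">>>" in YAML: its name, and indented under it one key for each argument. arm_command: Moves the arm, as the interface text tells. Scaled input: -1 to 1 covers 0.15 m each way for a shift and 1.5 rad each way for a turn. Its arguments: {"type":"object","properties":{"increments":{"type":"array"},"squeeze":{"type":"number"}},"required":["increments"]}

```bash
mkdir -p pics; ls; cat > h.py <<'E'
import numpy as np, cv2
from station import manip, capture, finish_job
from scipy.spatial.transform import Rotation as R
def grab(name):
    s=manip.state(); c=capture(name); np.set_printoptions(precision=4,suppress=True)
    return s,c
E
python3 - <<'E'
from h import *
import pickle
print(manip.state(), manip.tip_extent)
D={}
for n in ("scene","side","wrist"):
    s,c=grab(n); D[n]=(s,c)
    print(n,{k:v for k,v in c.items() if k!="pixels"})
    cv2.imwrite(f"pics/{n}0.png",c["pixels"])
pickle.dump(D,open("d0.pkl","wb"))
E
```

```text
pics
{'t': 0.0, 'joint_positions': array([-3.87780265e-04,  1.49349217e+01, -7.98446243e+00,  6.71895885e+01,
       -4.72689015e-05,  8.99982653e+01]), 'joint_vel': array([-0.01679086,  0.00631224, -0.01751034, -0.06107111,  0.02135906,
       -0.10493316]), 'joint_efforts': array([-3.22425103e-04, -4.05677426e+01,  2.53926122e+01,  1.89446745e-02,
       -4.02533055e-05,  2.61086342e-05]), 'tool_pos': array([ 5.24356854e-01, -3.80412379e-06,  2.41480855e-01]), 'eef_rot': array([ -89.9768816 ,   89.89102737, -179.97553466]), 'contact_force': array([0.35204999, 0.04081151, 0.04637935]), 'wrist_torque': array([0.0114066 , 0.00521898, 0.001476  ]), 'grip_width': 0.08542385153001289} 0.011
scene {'intrinsics': array([[474.5713,   0.    , 257.4993],
       [  0.    , 474.5713, 190.5187],
       [  0.    ,   0.    ,   1.    ]]), 'k1': -0.10810102631389554, 'eye': array([ 0.9767, -0.3414,  0.9843]), 'orientation': array([-147.5077,   -0.6346,   48.4263])}
side {'intrinsics': array([[386.6565,   0.    , 258.0253],
       [  0.    , 386.6565, 187.0167],
       [  0.    ,   0.    ,   1.    ]]), 'k1': -0.03594710091629339, 'eye': array([ 0.3073, -0.6054,  0.6296]), 'orientation': array([-127.6078,   -1.1406,  -22.447 ])}
wrist {'intrinsics': array([[317.779 ,   0.    , 258.404 ],
       [  0.    , 317.779 , 191.5354],
       [  0.    ,   0.    ,   1.    ]]), 'k1': -0.04089644903337845, 'T_tool_cam': array([[ 0.    , -0.2586,  0.966 , -0.133 ],
       [ 1.    ,  0.0005,  0.0001,  0.    ],
       [-0.0006,  0.966 ,  0.2586, -0.0652],
       [ 0.    ,  0.    ,  0.    ,  1.    ]])}
```

View pics/scene0.png

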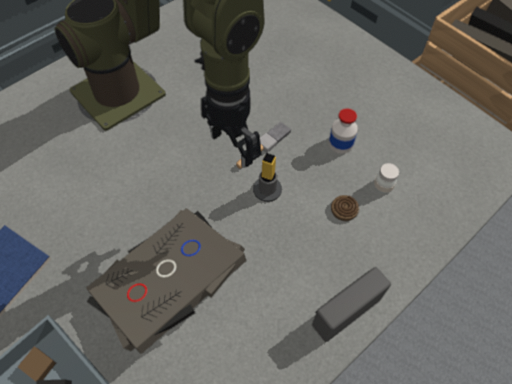

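View pics/side0.png

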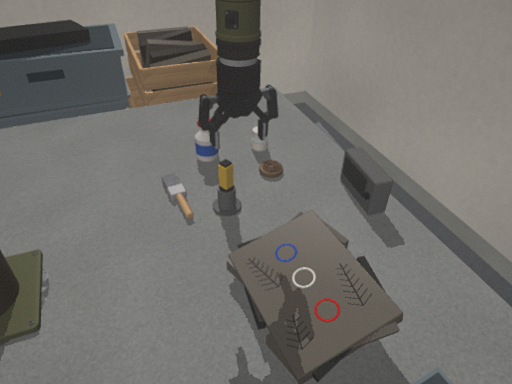

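Scene: red ring about (137,292), white (166,268), blue (190,247), cap (347,116), probe (269,160). Side: red ring (327,310), white (304,277), blue (286,253), probe (226,170), cap hidden behind the finger at (206,125).

```bash
cat >> h.py <<'E'
def ray(c,uv,T=None):
    K,k1=c["intrinsics"],c["k1"]
    d=np.linalg.inv(K)@[*uv,1]
    p=cv2.undistortPoints(np.array([[uv]],float),K,np.array([k1,0,0,0.]))[0,0]
    if T is None: Rw=R.from_euler("xyz",c["orientation"],degrees=True).as_matrix(); e=np.array(c["eye"])
    else: Rw,e=T[:3,:3],T[:3,3]
    d=Rw@[p[0],p[1],1]; return e,d/np.linalg.norm(d)
def wristT(s,c):
    T=np.eye(4);T[:3,:3]=R.from_euler("xyz",s["eef_rot"],degrees=True).as_matrix();T[:3,3]=s["tool_pos"]
    return T@c["T_tool_cam"]
def atz(r,z): e,d=r; return e+d*(z-e[2])/d[2]
def tri(rs):
    A=sum(np.eye(3)-np.outer(d,d) for e,d in rs); b=sum((np.eye(3)-np.outer(d,d))@e for e,d in rs)
    p=np.linalg.solve(A,b); return p,[np.linalg.norm((np.eye(3)-np.outer(d,d))@(p-e)) for e,d in rs]
def blobs(c,col,amin=12):
    h=cv2.cvtColor(c["pixels"],cv2.COLOR_BGR2HSV); H,S,V=cv2.split(h)
    m={"red":((H<8)|(H>172))&(S>150)&(V>90),"blue":(H>110)&(H<130)&(S>130)&(V>90),"yellow":(H>15)&(H<32)&(S>160)&(V>100)}[col].astype(np.uint8)
    n,l,st,ce=cv2.connectedComponentsWithStats(m,connectivity=8)
    return [(st[i].tolist(),ce[i]) for i in range(1,n) if st[i][4]>=amin],l
E
python3 - <<'E'
from h import *
import pickle
D=pickle.load(open("d0.pkl","rb"))
for n in D:
    for col in("red","blue","yellow"):
        print(n,col,[(b[0],b[1].round(1).tolist()) for b in blobs(D[n][1],col)[0]])
s,c=D["scene"]; s2,c2=D["side"]
for nm,a,b in (("red",(137,292.5),(327.5,310.5)),("white",(166.2,268),(304,277.5)),("blue",(190.5,247.5),(286.5,252.7)),("probetop",(269,157),(226,163))):
    print(nm,tri([ray(c,a),ray(c2,b)]))
print("cap",atz(ray(c,(347.5,115.5)),.115),"stand",atz(ray(c,(267,187)),.008),atz(ray(c2,(227.5,206)),.008))
print("jar",atz(ray(c,(389,170)),.065),"amm",atz(ray(c,(345,206)),.02))
a=cv2.resize(c["pixels"][140:210,230:300],None,fx=5,fy=5,interpolation=2)
b=cv2.resize(c2["pixels"][150:220,190:260],None,fx=5,fy=5,interpolation=2)
w=cv2.resize(D["wrist"][1]["pixels"],None,fx=.91,fy=.91)
o=np.zeros((350,816-16,3),np.uint8);o[:,:350]=a;o[:,350:700]=b
o2=np.zeros((600-350+100,800,3),np.uint8);o2[:,:466]=w[:350]
cv2.imwrite("pics/crop1.png",np.vstack([o[:250+0],o2]))
E
```

```text
scene red [([339, 109, 18, 14, 192], [347.4, 115.5]), ([127, 283, 20, 19, 104], [136.5, 292.1])]
scene blue [([181, 240, 20, 16, 75], [190.0, 247.3])]
scene yellow [([262, 157, 13, 22, 186], [268.2, 169.1])]
side red [([314, 298, 26, 24, 163], [327.0, 309.9])]
side blue [([196, 144, 18, 12, 140], [204.2, 150.4]), ([276, 244, 21, 18, 78], [285.8, 252.6])]
side yellow []
wrist red []
wrist blue []
wrist yellow [([241, 32, 44, 46, 257], [261.2, 59.1])]
red (array([ 0.57240616, -0.29544477,  0.07217075]), [np.float64(0.0019764363656790047), np.float64(0.001976436365678893)])
white (array([ 0.56810172, -0.21881165,  0.07276597]), [np.float64(0.0018470757473433596), np.float64(0.0018470757473433377)])
blue (array([ 0.56445906, -0.15246408,  0.07344756]), [np.float64(0.002109158323435475), np.float64(0.0021091583234354346)])
probetop (array([0.52887794, 0.10244011, 0.13084493]), [np.float64(0.002409739906168348), np.float64(0.0024097399061683293)])
cap [0.55112321 0.34246394 0.115     ] stand [0.52638332 0.10359736 0.008     ] [0.52702319 0.09169339 0.008     ]
jar [0.70898639 0.33012054 0.065     ] amm [0.6937242 0.2016051 0.02     ]Traceback (most recent call last):
  File "<stdin>", line 16, in <module>
ValueError: could not broadcast input array from shape (349,466,3) into shape (350,466,3)
```

```bash
python3 - <<'E'
from h import *
import pickle
D=pickle.load(open("d0.pkl","rb"))
c=D["scene"][1];c2=D["side"][1]
a=cv2.resize(c["pixels"][140:210,230:300],(320,320),interpolation=2)
b=cv2.resize(c2["pixels"][150:220,190:260],(320,320),interpolation=2)
w=cv2.resize(D["wrist"][1]["pixels"][:200],(640,250))
cv2.imwrite("pics/crop1.png",np.vstack([np.hstack([a,b]),w]))
E
```

```text
(no output)
```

View pics/crop1.png

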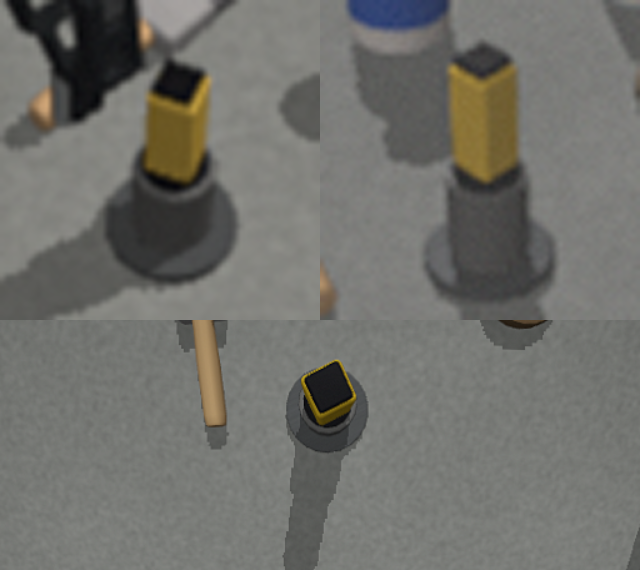

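>>> arm_command:
  increments:
    - {"delta_pos":[0,0,0],"twist":0,"gripper":-1}
    - {"delta_pos":[0,0,0],"twist":0,"gripper":-1}

```text
t: 0.4
tool_pos: [0.5241, 0.0, 0.2411]
eef_rot: [-89.6, 89.8, -179.6]
contact_force: [0.3, -0.4, 0.2]
grip_width: 0.0855
```

```bash
python3 - <<'E'
from h import *
import pickle
D=pickle.load(open("d0.pkl","rb"))
s,c=D["wrist"]; T=wristT(s,c)
P=c["pixels"]; V=P.max(2).astype(int)
m=np.zeros(V.shape,np.uint8); m[30:80,238:288]=(V[30:80,238:288]<45)
n,l,st,ce=cv2.connectedComponentsWithStats(m,connectivity=4)
for i in range(1,n):
    if st[i][4]>30: print(st[i],ce[i])
i=l[52,262] if l[52,262] else 1+np.argmax(st[1:,4])
pts=np.argwhere(l==i)[:,::-1].astype(np.float32)
W=np.array([atz(ray(c,p,T),.134)[:2] for p in pts])
r=cv2.minAreaRect((W*1000).astype(np.float32)); print(r)
H=D["scene"][1]
print(T[:3,3],s["tool_pos"])
E
```

```text
[244  33  38  41 959] [262.47966632  53.59541189]
[243  60  10  20  80] [246.2875  71.475 ]
[268  74  11   6  35] [273.82857143  77.11428571]
((527.0421752929688, 101.62024688720703), (21.22684669494629, 21.36655044555664), 25.730998992919922)
[0.52466627 0.06516757 0.37452581] [5.24391267e-01 1.11921733e-05 2.41538556e-01]
```

Wrist view: the probe top is a clean square at about (262,54). That puts it at (0.527, 0.1016) with a yaw of 25.7°.

>>> arm_command:
  increments:
    - {"delta_pos":[0,0.02,-0.23],"twist":-0.1,"gripper":-1}
    - {"delta_pos":[0,0,-0.23],"twist":0,"gripper":-1}
    - {"delta_pos":[0,0,-0.2],"twist":0,"gripper":-1}
    - {"delta_pos":[0,0,0],"twist":-0.1,"gripper":-1}
    - {"delta_pos":[0,0,0],"twist":-0.1,"gripper":-1}
    - {"delta_pos":[0,0,0],"twist":0,"gripper":-1}

```text
t: 1.15
tool_pos: [0.5172, 0.1013, 0.2408]
eef_rot: [-114.8, 89.8, -178.4]
contact_force: [0.7, 0.8, -0.5]
grip_width: 0.0853
```

```bash
cat >> h.py <<'E'
def togo(target,s=None):
    s=s or manip.state(); M=R.from_euler("xyz",s["eef_rot"],degrees=True).as_matrix()
    ax=M[:,0]; print("pos",s["tool_pos"],"x-axis",ax,"jaw yaw",np.degrees(np.arctan2(M[1,1],M[0,1])),"F",s["contact_force"],"w",s["grip_width"],"t",s["t"])
    print("units to go",M.T@(np.array(target)-s["tool_pos"])/.15)
E
cat > top.py <<'E'
from h import *
s,c=grab("wrist"); T=wristT(s,c); V=c["pixels"].max(2).astype(int)
e=T[:3,3]; p=T[:3,:3].T@(np.array([.527,.1016,.134])-e); uv=cv2.projectPoints(p.reshape(1,3),np.zeros(3),np.zeros(3),c["intrinsics"],np.array([c["k1"],0,0,0]))[0].ravel()
m=(V<45).astype(np.uint8); n,l,st,ce=cv2.connectedComponentsWithStats(m,connectivity=4)
i=l[int(uv[1]),int(uv[0])]; print(uv,st[i])
W=np.array([atz(ray(c,q,T),.134)[:2] for q in np.argwhere(l==i)[:,::-1].astype(float)])
print(cv2.minAreaRect((W*1000).astype(np.float32))); togo([.527,.1016,.093],s); cv2.imwrite("pics/top.png",c["pixels"])
E
python3 top.py
```

```text
[270.0586 197.9595] [257 184  28  27 732]
((526.992431640625, 102.34107971191406), (21.188011169433594, 21.217899322509766), 26.54512596130371)
pos [0.5172 0.1013 0.2408] x-axis [-0.0027 -0.0001 -1.    ] jaw yaw 26.48147029723207 F [ 0.7199  0.8246 -0.5059] w 0.08534032822492423 t 1.15
units to go [0.9851 0.0618 0.0286]
```

>>> arm_command:
  increments:
    - {"delta_pos":[0,0.065,0.026],"twist":0,"gripper":-1}
    - {"delta_pos":[0.25,0,0],"twist":0,"gripper":-1}
    - {"delta_pos":[0.25,0,0],"twist":0,"gripper":-1}
    - {"delta_pos":[0,0,0],"twist":0,"gripper":-1}

```text
t: 1.7
tool_pos: [0.5316, 0.1018, 0.1651]
eef_rot: [83.0, 89.9, 19.0]
contact_force: [-0.1, 0.9, 0.5]
grip_width: 0.0854
```

```bash
python3 -c "
from h import *
togo([.527,.102,.093])"
```

```text
pos [0.531616   0.10183647 0.16509649] x-axis [ 1.86680625e-03  6.42602256e-04 -9.99998051e-01] jaw yaw 26.015429428795194 F [-0.1034387   0.87098308  0.48668946] w 0.08535523519737295 t 1.7
units to go [ 0.48058558 -0.02811887 -0.01459332]
```

>>> arm_command:
  increments:
    - {"delta_pos":[0,-0.028,-0.014],"twist":0,"gripper":-1}
    - {"delta_pos":[0.16,0,0],"twist":0,"gripper":-1}
    - {"delta_pos":[0.16,0,0],"twist":0,"gripper":-1}
    - {"delta_pos":[0.12,0,0],"twist":0,"gripper":-1}
    - {"delta_pos":[0,0,0],"twist":0,"gripper":-1}

```text
t: 2.33
tool_pos: [0.5335, 0.1029, 0.1062]
eef_rot: [76.4, 89.1, 12.2]
contact_force: [0.5, 0.8, 0.6]
grip_width: 0.0857
```

```bash
python3 -c "
from h import *
togo([.527,.102,.093])"
```

```text
pos [0.53349347 0.10291032 0.10616819] x-axis [ 0.01550612  0.0033646  -0.99987411] jaw yaw 25.844471915005947 F [0.54541104 0.84276871 0.60564136] w 0.08567942609065478 t 2.325
units to go [ 0.08708522 -0.04295448 -0.01373455]
```

>>> arm_command:
  increments:
    - {"delta_pos":[0,-0.043,-0.013],"twist":0,"gripper":-1}
    - {"delta_pos":[0.04,0,0],"twist":0,"gripper":-1}
    - {"delta_pos":[0.04,0,0],"twist":0,"gripper":-1}
    - {"delta_pos":[0,0,0],"twist":0,"gripper":-1}

```text
t: 2.82
tool_pos: [0.5292, 0.1023, 0.0974]
eef_rot: [76.0, 88.7, 11.8]
contact_force: [-0.0, -0.2, 0.5]
grip_width: 0.0857
```

```bash
python3 -c "
from h import *
togo([.527,.102,.093])"
```

```text
pos [0.52916541 0.10233316 0.09739692] x-axis [ 0.0219996   0.00460265 -0.99974738] jaw yaw 25.823189412272004 F [-0.04536697 -0.16062944  0.45456172] w 0.08571950040281306 t 2.825
units to go [ 0.02897758 -0.01459795 -0.00444668]
```

>>> arm_command:
  increments:
    - {"delta_pos":[0.02,-0.015,-0.004],"twist":0,"gripper":-1}
    - {"delta_pos":[0,0,0],"twist":0,"gripper":1}
    - {"delta_pos":[0,0,0],"twist":0,"gripper":1}
    - {"delta_pos":[0,0,0],"twist":0,"gripper":1}
    - {"delta_pos":[0,0,0],"twist":0,"gripper":1}
    - {"delta_pos":[0,0,0],"twist":0,"gripper":1}
  squeeze: 50

```text
t: 3.58
tool_pos: [0.5271, 0.1019, 0.0944]
eef_rot: [75.9, 88.7, 11.7]
contact_force: [-0.6, -1.1, 0.0]
grip_width: 0.025
```

```bash
python3 -c "
from h import *
togo([.527,.102,.17])"
```

```text
pos [0.52706852 0.10191437 0.09440227] x-axis [ 0.02228549  0.00462657 -0.99974094] jaw yaw 25.822210493920128 F [-0.59138225 -1.08922409  0.04147228] w 0.0250440981331394 t 3.575
units to go [-0.50386187  0.01096342  0.00207987]
```

>>> arm_command:
  increments:
    - {"delta_pos":[-0.1,0.002,0],"twist":0,"gripper":1}
    - {"delta_pos":[-0.12,0.002,0],"twist":0,"gripper":1}
    - {"delta_pos":[-0.12,0.002,0],"twist":0,"gripper":1}
    - {"delta_pos":[0,0,0],"twist":0,"gripper":1}

```text
t: 4.08
tool_pos: [0.5264, 0.102, 0.1482]
eef_rot: [76.2, 88.7, 12.0]
contact_force: [-0.5, 0.2, -1.6]
grip_width: 0.0256
```

```bash
python3 -c "
from h import *
togo([.551,.3425,.22])"
```

```text
pos [0.52637958 0.10203969 0.14824894] x-axis [ 0.02142215  0.00455074 -0.99976016] jaw yaw 25.82205762388827 F [-0.53537457  0.23483816 -1.6234469 ] w 0.025561011080577564 t 4.075
units to go [-0.46741438  0.85598917 -1.36908218]
```

>>> arm_command:
  increments:
    - {"delta_pos":[-0.25,0,0],"twist":0,"gripper":1}
    - {"delta_pos":[-0.25,0,0],"twist":0,"gripper":1}
    - {"delta_pos":[0,0.15,-0.25],"twist":0,"gripper":1}
    - {"delta_pos":[0,0.15,-0.25],"twist":0,"gripper":1}
    - {"delta_pos":[0,0.15,-0.25],"twist":0,"gripper":1}
    - {"delta_pos":[0,0.15,-0.25],"twist":0,"gripper":1}
    - {"delta_pos":[0,0.12,-0.2],"twist":0,"gripper":1}
    - {"delta_pos":[0,0,0],"twist":0,"gripper":1}

```text
t: 5.08
tool_pos: [0.5424, 0.3157, 0.2223]
eef_rot: [72.4, 89.1, 8.1]
contact_force: [0.0, -0.5, -1.4]
grip_width: 0.0255
```

```bash
python3 - <<'E'
from h import *
togo([.551,.3425,.22])
s,c=grab("scene"); s2,d=grab("side"); s3,w=grab("wrist")
for n,x in(("scene",c),("side",d),("wrist",w)):
  for col in("red","yellow"): print(n,col,[(b[0],b[1].round(1).tolist()) for b in blobs(x,col)[0]])
a=cv2.resize(c["pixels"][30:170,280:400],(360,420),interpolation=2); b=cv2.resize(d["pixels"][40:180,150:270],(360,420),interpolation=2)
cv2.imwrite("pics/cap.png",np.hstack([a,b]))
E
```

```text
pos [0.5423846  0.31566232 0.22225889] x-axis [ 0.01564743  0.0022217  -0.9998751 ] jaw yaw 25.649941428990555 F [ 0.00868701 -0.54879657 -1.42089937] w 0.025544582325793614 t 5.075
units to go [ 0.01635362  0.12898288 -0.13650367]
scene red [([339, 109, 18, 14, 183], [347.6, 115.6]), ([127, 283, 20, 19, 103], [136.4, 292.1])]
scene yellow [([338, 78, 14, 22, 189], [344.2, 88.3])]
side red [([198, 118, 15, 9, 95], [204.5, 122.0]), ([314, 298, 26, 24, 163], [326.8, 309.7])]
side yellow []
wrist red [([253, 130, 59, 59, 2698], [281.5, 158.7])]
wrist yellow [([222, 211, 74, 113, 4133], [258.1, 248.1])]
```

View pics/cap.png

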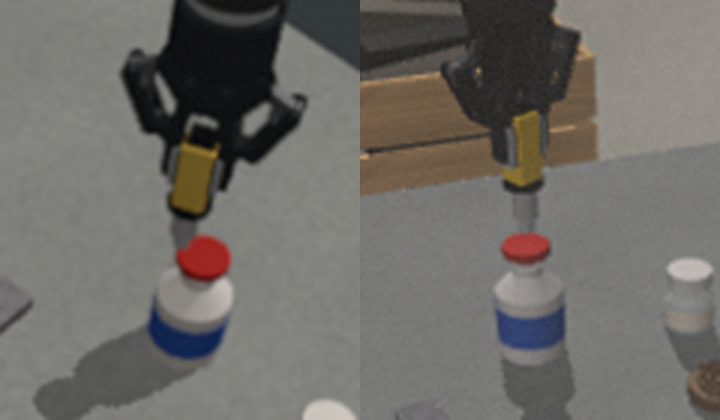

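The probe is held firmly with its tip above and short of the cap. The wrist camera sees the whole cap at about (282,159).

```bash
cat > cap.py <<'E'
from h import *
s,w=grab("wrist"); T=wristT(s,w)
bl,l=blobs(w,"red",400); st,ce=bl[0]
i=l[int(ce[1]),int(ce[0])]
W=np.array([atz(ray(w,q,T),.115)[:2] for q in np.argwhere(l==i)[:,::-1].astype(float)])
(x,y),r=cv2.minEnclosingCircle((W*1000).astype(np.float32)); print("cap",x,y,r,W.mean(0)*1000)
M=R.from_euler("xyz",s["eef_rot"],degrees=True).as_matrix()
tip=s["tool_pos"]+np.array([0,0,-.0784])  # probe assumed as plumb
togo([x/1000,y/1000,.22],s); print("wanted lateral; alt scene cap .551,.3425")
E
python3 cap.py
```

```text
cap 548.1997680664062 344.5630798339844 22.71047592163086 [548.0823 344.8284]
pos [0.5421 0.3125 0.2227] x-axis [ 0.0151  0.0007 -0.9999] jaw yaw 25.459961891807612 F [-0.7956 -0.5887 -2.1878] w 0.02538044820593083 t 5.225
units to go [ 0.0188  0.1281 -0.1757]
wanted lateral; alt scene cap .551,.3425
```

>>> arm_command:
  increments:
    - {"delta_pos":[0,0.13,-0.17],"twist":0,"gripper":1}
    - {"delta_pos":[0,0,0],"twist":0,"gripper":1}
    - {"delta_pos":[0,0,0],"twist":0,"gripper":1}

```text
t: 5.65
tool_pos: [0.5492, 0.3398, 0.2235]
eef_rot: [61.6, 89.2, -3.2]
contact_force: [-0.6, -0.3, -2.7]
grip_width: 0.0255
```

```bash
python3 cap.py
```

```text
cap 548.2547607421875 345.1830749511719 22.83450698852539 [546.4396 348.7249]
pos [0.5492 0.3398 0.2235] x-axis [ 0.0147 -0.0008 -0.9999] jaw yaw 25.131746882545055 F [-0.6187 -0.2916 -2.7451] w 0.025488438252438596 t 5.65
units to go [ 0.0233  0.0095 -0.0355]
wanted lateral; alt scene cap .551,.3425
```

>>> arm_command:
  increments:
    - {"delta_pos":[0,0.01,-0.03],"twist":0,"gripper":1}
    - {"delta_pos":[0.09,0,0],"twist":0,"gripper":1}
    - {"delta_pos":[0.08,0,0],"twist":0,"gripper":1}
    - {"delta_pos":[0,0,0],"twist":0,"gripper":1}

```text
t: 6.2
tool_pos: [0.5484, 0.3428, 0.1959]
eef_rot: [58.4, 89.2, -6.6]
contact_force: [0.4, 0.2, -2.6]
grip_width: 0.0254
```

```bash
python3 -c "
from h import *
togo([.549,.344,.178])"
```

```text
pos [0.54843891 0.34280333 0.19587615] x-axis [ 0.01353188 -0.00155947 -0.99990722] jaw yaw 25.02196959704564 F [ 0.41964281  0.19390551 -2.61212893] w 0.025390498076272843 t 6.2
units to go [ 0.11920145  0.00538065 -0.00649775]
```

>>> arm_command:
  increments:
    - {"delta_pos":[0.035,0,0],"twist":0,"gripper":1}
    - {"delta_pos":[0.035,0,0],"twist":0,"gripper":1}
    - {"delta_pos":[0.03,0,0],"twist":0,"gripper":1}

```text
t: 6.58
tool_pos: [0.5489, 0.343, 0.1811]
eef_rot: [62.0, 89.2, -3.0]
contact_force: [-1.6, -1.0, 2.3]
grip_width: 0.0255
```

```bash
python3 -c "
from h import *
togo([.549,.344,.178])"
```

```text
pos [0.54891726 0.34301584 0.18111555] x-axis [ 1.46696572e-02 -7.62960237e-04 -9.99892104e-01] jaw yaw 25.02583975460609 F [-1.58717558 -1.00837331  2.29598201] w 0.025453431262947638 t 6.575
units to go [ 0.02077118  0.00300569 -0.00585515]
```

>>> arm_command:
  increments:
    - {"delta_pos":[0.025,0,0],"twist":0,"gripper":1}
    - {"delta_pos":[0.01,0,0],"twist":0,"gripper":1}
    - {"delta_pos":[0.005,0,0],"twist":0,"gripper":1}

```text
t: 6.95
tool_pos: [0.5489, 0.343, 0.1764]
eef_rot: [64.7, 89.1, -0.3]
contact_force: [-1.9, -1.1, 4.8]
grip_width: 0.0254
```

```bash
python3 - <<'E'
from h import *
togo([.549,.344,.178])
s,d=grab("side");s,c=grab("scene")
b=cv2.resize(d["pixels"][70:170,160:260],(400,400),interpolation=2)
a=cv2.resize(c["pixels"][60:160,300:400],(400,400),interpolation=2)
cv2.imwrite("pics/press.png",np.hstack([a,b]))
for n,x in(("scene",c),("side",d)): print(blobs(x,"red")[0])
E
```

```text
pos [0.54891044 0.34300781 0.17643597] x-axis [ 1.56893045e-02 -7.15048001e-05 -9.99876913e-01] jaw yaw 25.029367767688218 F [-1.94094801 -1.07198033  4.82153531] w 0.025439082539794905 t 6.95
units to go [-0.01041669  0.00348712 -0.00567113]
[([339, 112, 17, 13, 113], array([346.6814, 119.1327])), ([127, 283, 20, 19, 103], array([136.4369, 292.0388]))]
[([198, 122, 9, 7, 31], array([201.    , 125.7097])), ([208, 122, 5, 5, 15], array([210.4667, 124.    ])), ([314, 298, 26, 24, 159], array([326.8679, 309.8994]))]
```

View pics/press.png

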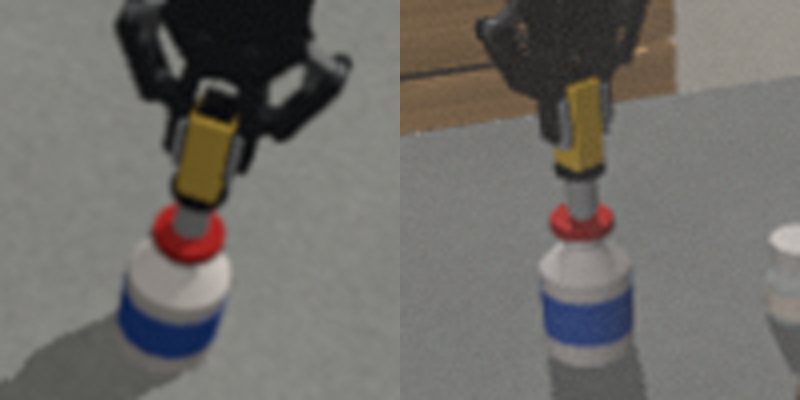

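Net push is about 7.4 N, the red cap's rim sits 3 px lower in both views, and the tip is centred on the cap, so it is all the way down. Next I release it and back off.

>>> arm_command:
  increments:
    - {"delta_pos":[-0.06,0,0],"twist":0,"gripper":1}
    - {"delta_pos":[-0.1,0,0],"twist":0,"gripper":1}
    - {"delta_pos":[-0.2,0,0],"twist":0,"gripper":1}
    - {"delta_pos":[-0.2,0,0],"twist":0,"gripper":1}
    - {"delta_pos":[0,0,0],"twist":0,"gripper":1}

```text
t: 7.68
tool_pos: [0.5483, 0.3434, 0.2629]
eef_rot: [64.1, 89.1, -0.9]
contact_force: [0.6, -0.0, -2.2]
grip_width: 0.0255
```

```bash
python3 - <<'E'
from h import *
togo([.57,.03,.25])
s,c=grab("scene");print(blobs(c,"red")[0])
for p in ((316,322),(330,337),(390,290),(376,268)): print(p,atz(ray(c,p),0.),atz(ray(c,p),0.08))
print(s["joint_positions"])
E
```

```text
pos [0.5483043  0.34342519 0.26289396] x-axis [ 1.56235902e-02 -2.36673887e-04 -9.99877916e-01] jaw yaw 25.027153340603938 F [ 0.55334458 -0.01684081 -2.17219278] w 0.025475868663860923 t 7.675
units to go [ 0.0887035  -0.75403514  1.95394155]
[([339, 109, 18, 14, 192], array([347.3802, 115.4062])), ([127, 283, 20, 19, 103], array([136.4369, 292.0388]))]
(316, 322) [ 0.8425 -0.0427  0.    ] [ 0.8534 -0.067   0.08  ]
(330, 337) [ 0.8847 -0.0435  0.    ] [ 0.8922 -0.0678  0.08  ]
(390, 290) [0.9015 0.1301 0.    ] [0.9076 0.0917 0.08  ]
(376, 268) [0.8457 0.1464 0.    ] [0.8564 0.1068 0.08  ]
[32.2948 26.3941 12.6042 75.4606 -0.4897 97.2672]
```

The cap is back at its original pixel position (347,115), so it has sprung up. Next I go to the slab's azimuth and try leaning the tool outward by reaching past the arm's limit.

>>> arm_command:
  increments:
    - {"delta_pos":[-0.06,-0.09,0.26],"twist":0,"gripper":1}
    - {"delta_pos":[-0.06,-0.09,0.27],"twist":0,"gripper":1}
    - {"delta_pos":[0,-0.09,0.27],"twist":0,"gripper":1}
    - {"delta_pos":[0,-0.09,0.27],"twist":0,"gripper":1}
    - {"delta_pos":[0,-0.09,0.27],"twist":0,"gripper":1}
    - {"delta_pos":[0,-0.09,0.27],"twist":0,"gripper":1}
    - {"delta_pos":[0,-0.09,0.27],"twist":0,"gripper":1}
    - {"delta_pos":[0,0,0.2],"twist":0,"gripper":1}
    - {"delta_pos":[0,0,0],"twist":0,"gripper":1}

```text
t: 8.85
tool_pos: [0.5887, 0.0098, 0.2628]
eef_rot: [-82.4, 89.2, -147.3]
contact_force: [0.3, 0.2, -1.9]
grip_width: 0.0252
```

```bash
python3 - <<'E'
from h import *
togo([.75,.04,.28]); print(manip.state()["joint_positions"])
E
```

```text
pos [0.58872702 0.00984428 0.26277556] x-axis [-0.01230019 -0.00790906 -0.99989307] jaw yaw 25.14941373686608 F [ 0.31616868  0.17562357 -1.9487609 ] w 0.02524455804330853 t 8.85
units to go [-0.12963192  1.05689302  0.27518958]
[ 1.18835785 21.42646173  4.67879261 73.96636586 -0.43844636 66.04087386]
```

>>> arm_command:
  increments:
    - {"delta_pos":[-0.1,0.22,0.06],"twist":0,"gripper":1}
    - {"delta_pos":[0,0.22,0.06],"twist":0,"gripper":1}
    - {"delta_pos":[0,0.22,0.06],"twist":0,"gripper":1}
    - {"delta_pos":[0,0.22,0.06],"twist":0,"gripper":1}
    - {"delta_pos":[0,0.2,0.06],"twist":0,"gripper":1}
    - {"delta_pos":[0,0,0],"twist":0,"gripper":1}

```text
t: 9.6
tool_pos: [0.7521, 0.0439, 0.2617]
eef_rot: [-105.3, 88.0, -170.0]
contact_force: [-0.6, 0.3, -1.3]
grip_width: 0.0255
```

```bash
python3 - <<'E'
from h import *
togo([.80,.045,.28]); print(manip.state()["joint_positions"])
E
```

```text
pos [0.75213146 0.04386319 0.26173406] x-axis [-0.03417474 -0.00603658 -0.99939764] jaw yaw 25.34975725608992 F [-0.56965927  0.29144132 -1.31205506] w 0.02551364151636969 t 9.6
units to go [-0.13265127  0.28740119  0.12856967]
[ 3.43128004 42.24392328 41.2184166  90.95015949 -0.22805798 68.09425646]
```

>>> arm_command:
  increments:
    - {"delta_pos":[0,0.15,0.07],"twist":0,"gripper":1}
    - {"delta_pos":[0,0.15,0.07],"twist":0,"gripper":1}
    - {"delta_pos":[0,0.15,0.07],"twist":0,"gripper":1}
    - {"delta_pos":[0,0.15,0.07],"twist":0,"gripper":1}

```text
t: 10.1
tool_pos: [0.83, 0.0471, 0.2438]
eef_rot: [-105.1, 88.5, -169.6]
contact_force: [-0.3, 0.1, -0.9]
grip_width: 0.0255
```

```bash
python3 - <<'E'
from h import *
togo([.80,.045,.28]); print(manip.state()["joint_positions"])
E
```

```text
pos [0.83002602 0.04705833 0.24376961] x-axis [-0.02490743 -0.00458776 -0.99967923] jaw yaw 25.53932298981448 F [-0.26991239  0.11238866 -0.93230162] w 0.025518740051891118 t 10.1
units to go [-0.23640967 -0.19238083 -0.07548114]
[  3.31189101  60.41893091  78.2287304  109.24985079  -0.17997553
  67.77945312]
```

The elbow is at its limit and leaning this way gains nothing, so I'm dropping it. Instead I'll turn the probe in the grip. I'll put its tip a little way into the fixed stand tube, with the jaw axis level along the slab's y, and shift the gripper toward the robot under a light grip.

>>> arm_command:
  increments:
    - {"delta_pos":[0,-0.1,-0.05],"twist":0,"gripper":1}
    - {"delta_pos":[-0.05,-0.22,-0.11],"twist":0,"gripper":1}
    - {"delta_pos":[0,-0.24,-0.12],"twist":0,"gripper":1}
    - {"delta_pos":[0,-0.24,-0.12],"twist":0,"gripper":1}
    - {"delta_pos":[0,-0.24,-0.12],"twist":0,"gripper":1}
    - {"delta_pos":[0,-0.2,-0.1],"twist":0,"gripper":1}
    - {"delta_pos":[0,0,0],"twist":-0.1,"gripper":1}
    - {"delta_pos":[0,0,0],"twist":-0.1,"gripper":1}
    - {"delta_pos":[0,0,0],"twist":-0.1,"gripper":1}
    - {"delta_pos":[0,0,0],"twist":-0.1,"gripper":1}
    - {"delta_pos":[0,0,0],"twist":-0.1,"gripper":1}
    - {"delta_pos":[0,0,0],"twist":-0.1,"gripper":1}

```text
t: 11.6
tool_pos: [0.5864, 0.0522, 0.2413]
eef_rot: [-163.2, 87.9, -174.2]
contact_force: [-0.1, 0.5, -1.3]
grip_width: 0.025
```

```bash
python3 - <<'E'
from h import *
togo([.527,.102,.22]); print(manip.state()["joint_positions"])
E
```

```text
pos [0.58637426 0.05215716 0.24128497] x-axis [-0.03700448 -0.00375176 -0.99930806] jaw yaw 79.04003138504537 F [-0.09407715  0.51042906 -1.31933632] w 0.025035264804101166 t 11.6
units to go [ 0.15520241  0.25247619 -0.44653934]
[ 5.09654200e+00  2.28594889e+01  3.67586122e+00  7.29477781e+01
 -2.57637555e-02  1.60679373e+01]
```

>>> arm_command:
  increments:
    - {"delta_pos":[0,0,0],"twist":-0.083,"gripper":1}
    - {"delta_pos":[0,0,0],"twist":-0.083,"gripper":1}
    - {"delta_pos":[0,0.18,-0.2],"twist":0,"gripper":1}
    - {"delta_pos":[0,0.18,-0.2],"twist":0,"gripper":1}
    - {"delta_pos":[0,0,0],"twist":0,"gripper":1}

```text
t: 12.22
tool_pos: [0.5054, 0.102, 0.2397]
eef_rot: [-179.4, 87.8, -175.6]
contact_force: [0.8, 0.3, -1.6]
grip_width: 0.0254
```

```bash
python3 - <<'E'
from h import *
togo([.527,.102,.17]); print(manip.state()["joint_positions"])
E
```

```text
pos [0.50536987 0.10201372 0.23968825] x-axis [-0.03882754 -0.00300306 -0.99924141] jaw yaw 93.86146397975273 F [ 0.80068112  0.30983101 -1.57214673] w 0.025421371967449945 t 12.225
units to go [ 0.45863719 -0.00962501  0.16185015]
[11.25308556 15.67536805 -7.27155155 69.26911789  0.26537219  7.38691502]
```

>>> arm_command:
  increments:
    - {"delta_pos":[0.22,0.01,0.09],"twist":0,"gripper":1}
    - {"delta_pos":[0.22,0,0.08],"twist":0,"gripper":1}
    - {"delta_pos":[0.1,0,0],"twist":0,"gripper":1}
    - {"delta_pos":[0,0,0],"twist":0,"gripper":1}

```text
t: 12.72
tool_pos: [0.5216, 0.1031, 0.1554]
eef_rot: [-178.4, 88.1, -174.5]
contact_force: [-0.1, 0.0, -1.9]
grip_width: 0.0258
```

```bash
python3 - <<'E'
from h import *
togo([.5305,.103,.118]); print(manip.state()["joint_positions"])
s,d=grab("side");s,c=grab("scene");s,w=grab("wrist")
b=cv2.resize(d["pixels"][120:220,180:280],(400,400),interpolation=2)
a=cv2.resize(c["pixels"][110:210,220:320],(400,400),interpolation=2)
cv2.imwrite("pics/pre.png",np.hstack([a,b]));cv2.imwrite("pics/prew.png",w["pixels"])
E
```

```text
pos [0.52159694 0.10311676 0.15543347] x-axis [-0.03334518 -0.00322932 -0.99943868] jaw yaw 93.90059273735484 F [-0.10673478  0.02584615 -1.86442699] w 0.025843321589631325 t 12.725
units to go [ 0.24743976 -0.00457609  0.06748731]
[ 11.07495354  19.84998494 -14.25880856  57.80207046   0.18542044
   7.17218407]
```

View pics/pre.png

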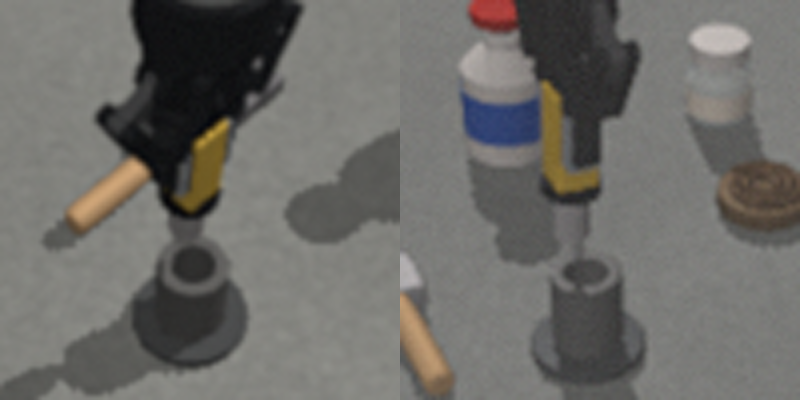

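Scene and side views: the probe hangs straight in the jaws just above the empty tube, about 9 mm on the robot's side of centre. I'll centre it and lower it about 20 mm into the tube.

>>> arm_command:
  increments:
    - {"delta_pos":[0,-0.004,0.067],"twist":0,"gripper":1}
    - {"delta_pos":[0,0,0],"twist":0,"gripper":1}
    - {"delta_pos":[0.06,0,0],"twist":0,"gripper":1}

```text
t: 13.25
tool_pos: [0.537, 0.1041, 0.1508]
eef_rot: [178.8, 88.7, -177.4]
contact_force: [0.0, -0.3, -1.4]
grip_width: 0.0257
```

```bash
python3 - <<'E'
from h import *
togo([.530,.103,.118])
E
```

```text
pos [0.53698887 0.10406852 0.15080651] x-axis [-0.02235115 -0.00103397 -0.99974965] jaw yaw 93.89138687484582 F [ 0.01328514 -0.26992115 -1.39582406] w 0.025671606833481003 t 13.25
units to go [ 0.21970404 -0.0040512  -0.04206429]
```

>>> arm_command:
  increments:
    - {"delta_pos":[0,-0.004,-0.045],"twist":0,"gripper":1}
    - {"delta_pos":[0,0,0],"twist":0,"gripper":1}
    - {"delta_pos":[0,0,0],"twist":0,"gripper":1}

```text
t: 13.62
tool_pos: [0.5286, 0.1028, 0.1497]
eef_rot: [179.8, 88.6, -176.3]
contact_force: [0.2, 0.2, -1.3]
grip_width: 0.0252
```

```bash
python3 - <<'E'
from h import *
togo([.529,.103,.118])
E
```

```text
pos [0.52856746 0.10276229 0.14973148] x-axis [-0.02515384 -0.00162332 -0.99968227] jaw yaw 93.89934209503568 F [ 0.22680031  0.24056813 -1.33930915] w 0.02517436587220412 t 13.625
units to go [0.21140085 0.00136573 0.00831589]
```

>>> arm_command:
  increments:
    - {"delta_pos":[0.07,0,0.003],"twist":0,"gripper":1}
    - {"delta_pos":[0.07,0,0.002],"twist":0,"gripper":1}
    - {"delta_pos":[0.04,0,0.0],"twist":0,"gripper":1}
    - {"delta_pos":[0,0,0],"twist":0,"gripper":1}

```text
t: 14.12
tool_pos: [0.5283, 0.1027, 0.1203]
eef_rot: [180.0, 88.5, -176.1]
contact_force: [-1.1, -0.3, -1.5]
grip_width: 0.0254
```

```bash
python3 - <<'E'
from h import *
togo([.529,.103,.118])
E
```

```text
pos [0.52830349 0.10274092 0.12025864] x-axis [-0.02604279 -0.00176293 -0.99965927] jaw yaw 93.90319660623355 F [-1.07488862 -0.28387252 -1.52693527] w 0.02543950790182113 t 14.125
units to go [0.01492852 0.0014069  0.00514165]
```

>>> arm_command:
  increments:
    - {"delta_pos":[0.025,0,0],"twist":0,"gripper":1}
    - {"delta_pos":[0,0,-0.03],"twist":0,"gripper":1}
    - {"delta_pos":[0,0,-0.03],"twist":0,"gripper":1}
  squeeze: 20

```text
t: 14.5
tool_pos: [0.5246, 0.1023, 0.1177]
eef_rot: [-176.2, 89.1, -172.3]
contact_force: [7.2, -0.5, -5.5]
grip_width: 0.0258
```

```bash
python3 - <<'E'
from h import *
togo([.507,.103,.118])
E
```

```text
pos [0.52459069 0.10226008 0.11768566] x-axis [-0.0149308  -0.00201555 -0.9998865 ] jaw yaw 93.88140481748457 F [ 7.18159375 -0.53302838 -5.50980463] w 0.02583914707810083 t 14.5
units to go [-0.00035435  0.01285765 -0.11668688]
```

>>> arm_command:
  increments:
    - {"delta_pos":[0,0.004,-0.04],"twist":0,"gripper":1}
    - {"delta_pos":[0,0.004,-0.04],"twist":0,"gripper":1}
    - {"delta_pos":[0,0,-0.04],"twist":0,"gripper":1}

```text
t: 14.88
tool_pos: [0.518, 0.102, 0.1215]
eef_rot: [-23.1, 89.4, -19.3]
contact_force: [7.3, -0.4, -4.8]
grip_width: 0.0257
```

```bash
python3 - <<'E'
from h import *
togo([.507,.103,.118])
E
```

```text
pos [0.51797792 0.10199432 0.1214877 ] x-axis [ 0.0100406  -0.00350796 -0.99994344] jaw yaw 93.80185942794284 F [ 7.28063991 -0.42330258 -4.75456687] w 0.025654515710556457 t 14.875
units to go [ 0.02249164  0.01163924 -0.07280413]
```

>>> arm_command:
  increments:
    - {"delta_pos":[0.015,0.004,-0.04],"twist":0,"gripper":1}
    - {"delta_pos":[0.015,0.004,-0.04],"twist":0,"gripper":1}
    - {"delta_pos":[0,0,-0.04],"twist":0,"gripper":1}

```text
t: 15.25
tool_pos: [0.5146, 0.1019, 0.1233]
eef_rot: [-9.9, 87.6, -6.2]
contact_force: [6.6, 0.1, -3.7]
grip_width: 0.0252
```

```bash
python3 - <<'E'
from h import *
togo([.507,.103,.118])
s,d=grab("side");s,c=grab("scene")
b=cv2.resize(d["pixels"][120:220,180:280],(400,400),interpolation=2)
a=cv2.resize(c["pixels"][110:210,220:320],(400,400),interpolation=2)
cv2.imwrite("pics/piv.png",np.hstack([a,b]))
E
```

```text
pos [0.51459289 0.10194368 0.12333378] x-axis [ 0.04242885 -0.00459797 -0.99908891] jaw yaw 93.6923065438017 F [ 6.64166299  0.12590878 -3.72516242] w 0.02520753497018192 t 15.25
units to go [ 0.03334601  0.0105476  -0.05150827]
```

View pics/piv.png

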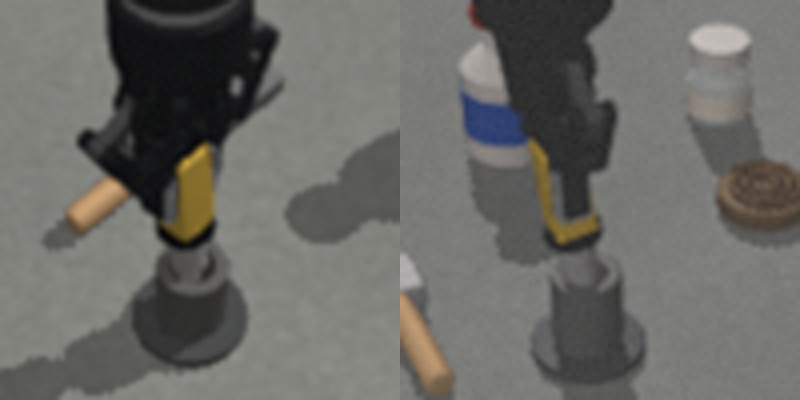

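The side view shows the probe now leaning, with its top toward the robot, and the tool itself also leaning. I continue.

>>> arm_command:
  increments:
    - {"delta_pos":[0.01,0.004,-0.06],"twist":0,"gripper":1}
    - {"delta_pos":[0.01,0.004,-0.06],"twist":0,"gripper":1}
    - {"delta_pos":[0,0,-0.06],"twist":0,"gripper":1}
    - {"delta_pos":[0,0,-0.06],"twist":0,"gripper":1}

```text
t: 15.85
tool_pos: [0.494, 0.1011, 0.1261]
eef_rot: [-7.2, 85.6, -3.6]
contact_force: [6.9, -0.8, -2.1]
grip_width: 0.0253
```

```bash
python3 - <<'E'
from h import *
togo([.507,.103,.118])
E
```

```text
pos [0.4939718  0.10113632 0.12610885] x-axis [ 0.07728439 -0.0048943  -0.99699708] jaw yaw 93.55309358317693 F [ 6.86887405 -0.84824356 -2.11355295] w 0.025320595113693677 t 15.85
units to go [0.06054836 0.0075422  0.08305112]
```

>>> arm_command:
  increments:
    - {"delta_pos":[0,0,0.02],"twist":0,"gripper":1}
    - {"delta_pos":[-0.15,0,0.01],"twist":0,"gripper":1}
    - {"delta_pos":[-0.2,0,0.015],"twist":0,"gripper":1}
    - {"delta_pos":[0,0,0],"twist":0,"gripper":1}
  squeeze: 60

```text
t: 16.35
tool_pos: [0.4916, 0.1016, 0.1789]
eef_rot: [-7.7, 86.1, -4.1]
contact_force: [0.9, 0.4, -2.2]
grip_width: 0.0255
```

```bash
python3 - <<'E'
from h import *
togo([.507,.103,.118])
s,d=grab("side");s,c=grab("scene");s,w=grab("wrist")
b=cv2.resize(d["pixels"][90:190,170:270],(400,400),interpolation=2)
a=cv2.resize(c["pixels"][90:190,210:310],(400,400),interpolation=2)
cv2.imwrite("pics/tilt.png",np.hstack([a,b])); cv2.imwrite("pics/tiltw.png",w["pixels"])
import pickle; pickle.dump((s,c,d,w),open("tilt.pkl","wb"))
E
```

```text
pos [0.4916342  0.10155048 0.17887074] x-axis [ 0.06737887 -0.00481048 -0.99771587] jaw yaw 93.59619194375493 F [ 0.87250765  0.3725733  -2.15922459] w 0.025467151293068976 t 16.35
units to go [0.41173376 0.00689047 0.07544905]
```

View pics/tilt.png

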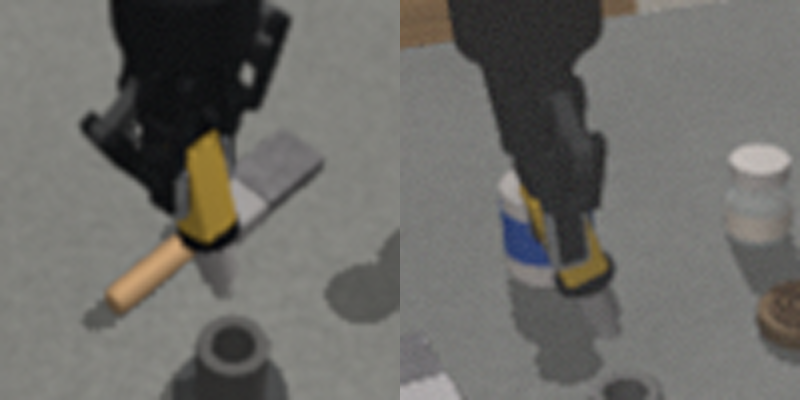

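```bash
python3 - <<'E'
from h import *
import pickle
s,c,d,w=pickle.load(open("tilt.pkl","rb"))
M=R.from_euler("xyz",s["eef_rot"],degrees=True).as_matrix()
g=s["tool_pos"]-.008*M[:,0]
for nm,a,b in (("tip",(265.5,163.0),(223,173.8)),("flange",(262.4,149.3),(216.2,160.6))):
    p,r=tri([ray(c,a),ray(d,b)]); v=g-p; n=np.linalg.norm(v)
    print(nm,p,r,n,"lean x deg",np.degrees(np.arctan2(v[0],v[2])),"y",np.degrees(np.arctan2(v[1],v[2])), "in tool",M.T@(-v/n))
# predicted projections for tilt angles
def proj(c,P):
    Rw=R.from_euler("xyz",c["orientation"],degrees=True).as_matrix(); q=(np.array(P)-c["eye"])@Rw
    return cv2.projectPoints(q,np.zeros(3),np.zeros(3),c["intrinsics"],np.array([c["k1"],0,0,0]))[0][:,0]
for a in (12,15,18,21,24):
    u=np.array([np.sin(np.radians(a)),np.sin(np.radians(a))*np.tan(np.radians(3.4)),-np.cos(np.radians(a))])
    P=[g+.085*u,g+.041*u]; print(a,proj(c,P).round(1).tolist(),proj(d,P).round(1).tolist())
print("proj of vertical check", g)
E
```

```text
tip [0.5206563  0.10039762 0.10291577] [np.float64(0.0014374954691361115), np.float64(0.0014374954691361644)] 0.08730755839496017 lean x deg -21.051569387258393 y 0.48703887315181343 in tool [ 0.95400084 -0.02116132  0.29905619]
flange [0.50719393 0.10208487 0.14118991] [np.float64(0.0004558060526028878), np.float64(0.00045580605260276997)] 0.04677496509635518 lean x deg -22.502998464041323 y -1.3188282155555622 in tool [0.94574273 0.00641333 0.32485314]
12 [[262.0, 160.0], [259.4, 146.3]] [[216.7, 174.8], [212.1, 160.2]]
15 [[263.3, 160.8], [260.1, 146.6]] [[218.5, 174.0], [212.9, 159.8]]
18 [[264.7, 161.6], [260.8, 147.0]] [[220.2, 173.1], [213.8, 159.4]]
21 [[266.0, 162.3], [261.4, 147.3]] [[221.8, 172.1], [214.6, 158.9]]
24 [[267.3, 162.9], [262.1, 147.6]] [[223.4, 171.1], [215.4, 158.4]]
proj of vertical check [0.48929571 0.10109023 0.18439364]
```

Scene and side views: the probe is clear of the stand and leans about 21.5°, which is about 6.5° too far. I'll reinsert the tip shallowly and push back the other way.

>>> arm_command:
  increments:
    - {"delta_pos":[0,0.007,0.045],"twist":0,"gripper":1}
    - {"delta_pos":[0,0,0],"twist":0,"gripper":1}
    - {"delta_pos":[0.1,0,-0.007],"twist":0,"gripper":1}
    - {"delta_pos":[0.05,0,-0.003],"twist":0,"gripper":1}
    - {"delta_pos":[0,0,0],"twist":0,"gripper":1}

```text
t: 17.12
tool_pos: [0.4944, 0.1019, 0.1497]
eef_rot: [-11.3, 86.8, -7.6]
contact_force: [0.4, 0.4, -1.2]
grip_width: 0.0253
```

```bash
cat >> h.py <<'E'
# probe axis in tool coords: lean +x/xz-plane angle phi about jaw axis
def tip(phi_tool_deg,s=None,L=.0855):
    s=s or manip.state(); M=R.from_euler("xyz",s["eef_rot"],degrees=True).as_matrix()
    a=np.radians(phi_tool_deg); u=M@[np.cos(a),0,np.sin(a)]
    t=s["tool_pos"]-.008*M[:,0]+L*u; print("tip",t,"axis",u,"lean x",np.degrees(np.arctan2(u[0],-u[2])),"lean y",np.degrees(np.arctan2(u[1],-u[2])))
    return t,u
E
python3 - <<'E'
from h import *
tip(17.7); togo([.50,.1025,.12])
E
```

```text
tip [0.52432093 0.10303207 0.07774275] axis [ 0.35562363  0.01219154 -0.93454973] lean x 20.83329063922009 lean y 0.7474019573469194
pos [0.4943573  0.10193033 0.1496592 ] x-axis [ 0.05527389 -0.00742058 -0.99844365] jaw yaw 93.60343899754133 F [ 0.41158718  0.41781595 -1.20069603] w 0.025331692175048846 t 17.125
units to go [0.19947139 0.00358041 0.0269119 ]
```

>>> arm_command:
  increments:
    - {"delta_pos":[0.08,0,0.006],"twist":0,"gripper":1}
    - {"delta_pos":[0.08,0,-0.002],"twist":0,"gripper":1}
    - {"delta_pos":[0.05,0,-0.002],"twist":0,"gripper":1}
    - {"delta_pos":[0,0,0],"twist":0,"gripper":1}

```text
t: 17.62
tool_pos: [0.4995, 0.1022, 0.1236]
eef_rot: [-8.9, 86.3, -5.3]
contact_force: [-0.2, 0.4, -1.3]
grip_width: 0.0254
```

```bash
python3 - <<'E'
from h import *
tip(17.7); togo([.512,.1025,.12])
E
```

```text
tip [0.53016411 0.10342067 0.05199004] axis [ 0.36422503  0.01355185 -0.93121237] lean x 21.361955269010018 lean y 0.8337615893577984
pos [0.49953867 0.10221455 0.12362548] x-axis [ 0.06447503 -0.00592916 -0.99790171] jaw yaw 93.59155559875849 F [-0.23723529  0.41484476 -1.30200863] w 0.025374325923850388 t 17.625
units to go [ 0.02946419 -0.00306359  0.0813131 ]
```

>>> arm_command:
  increments:
    - {"delta_pos":[0.03,0,-0.002],"twist":0,"gripper":1}
    - {"delta_pos":[0,0,0.03],"twist":0,"gripper":1}
    - {"delta_pos":[0,0,0.04],"twist":0,"gripper":1}
    - {"delta_pos":[0,0,0.03],"twist":0,"gripper":1}
  squeeze: 20

```text
t: 18.12
tool_pos: [0.5101, 0.1028, 0.1208]
eef_rot: [-9.3, 86.7, -5.7]
contact_force: [-7.2, -0.3, -0.2]
grip_width: 0.0251
```

```bash
python3 - <<'E'
from h import *
togo([.512,.1025,.12])
E
```

```text
pos [0.51011535 0.10284161 0.12082607] x-axis [ 0.05685372 -0.00564764 -0.99836655] jaw yaw 93.63371701149475 F [-7.21839637 -0.31001403 -0.18898855] w 0.025079450140054894 t 18.125
units to go [ 0.00622532 -0.00301805  0.01206292]
```

>>> arm_command:
  increments:
    - {"delta_pos":[0,0,0.03],"twist":0,"gripper":1}

```text
t: 18.25
tool_pos: [0.5112, 0.1025, 0.1191]
eef_rot: [-11.9, 87.2, -8.2]
contact_force: [-6.9, -0.9, 5.7]
grip_width: 0.0253
```

```bash
python3 - <<'E'
from h import *
togo([.512,.1025,.12])
E
```

```text
pos [0.51116257 0.10248964 0.11909325] x-axis [ 0.04887385 -0.0070363  -0.99878017] jaw yaw 93.64614117330717 F [-6.86856241 -0.86088757  5.68616633] w 0.025310795278771857 t 18.25
units to go [-0.00576527 -0.00034743  0.00586141]
```

>>> arm_command:
  increments:
    - {"delta_pos":[-0.02,0,-0.01],"twist":0,"gripper":1}
    - {"delta_pos":[-0.12,0,0.0],"twist":0,"gripper":1}
    - {"delta_pos":[-0.2,0,0.005],"twist":0,"gripper":1}
    - {"delta_pos":[-0.1,0,0.005],"twist":0,"gripper":1}
    - {"delta_pos":[0,0,0],"twist":0,"gripper":1}
  squeeze: 60

```text
t: 18.88
tool_pos: [0.5102, 0.103, 0.1835]
eef_rot: [-12.8, 87.2, -9.2]
contact_force: [0.4, 0.0, -1.9]
grip_width: 0.0254
```

```bash
python3 - <<'E'
from h import *
togo([.507,.103,.118])
s,d=grab("side");s,c=grab("scene")
b=cv2.resize(d["pixels"][85:185,175:275],(400,400),interpolation=2)
a=cv2.resize(c["pixels"][80:180,210:310],(400,400),interpolation=2)
cv2.imwrite("pics/tilt2.png",np.hstack([a,b]))
import pickle; pickle.dump((s,c,d),open("tilt2.pkl","wb"))
E
```

```text
pos [0.51020953 0.10302738 0.18352781] x-axis [ 0.04899159 -0.00789441 -0.99876799] jaw yaw 93.61676985608658 F [ 0.44521915  0.04563207 -1.853938  ] w 0.025353303827021403 t 18.875
units to go [ 0.43526703  0.00596508 -0.04248072]
```

View pics/tilt2.png

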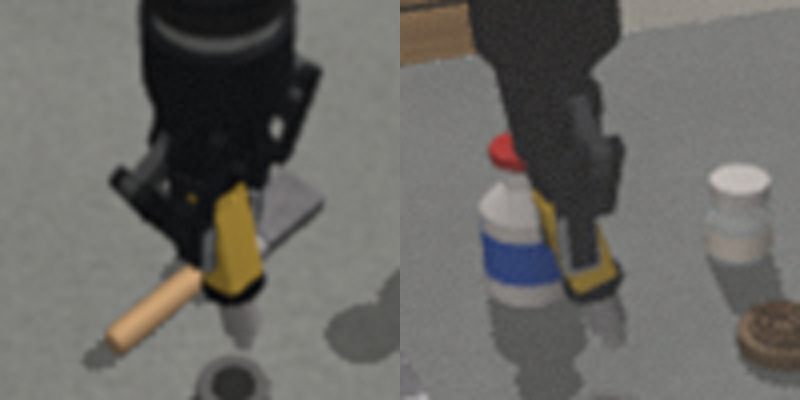

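```bash
python3 - <<'E'
from h import *
import pickle
s,c,d=pickle.load(open("tilt2.pkl","rb"))
M=R.from_euler("xyz",s["eef_rot"],degrees=True).as_matrix()
g=s["tool_pos"]-.008*M[:,0]; P=[]
for nm,a,b in (("tip",(270.2,166.5),(229.3,171.3)),("flange",(268.0,152.3),(223.4,156.6))):
    p,r=tri([ray(c,a),ray(d,b)]); P.append(p); v=g-p; n=np.linalg.norm(v)
    print(nm,p,r,n,"lean",np.degrees(np.arctan2(-v[0],v[2])),"y",np.degrees(np.arctan2(-v[1],v[2])))
v=P[0]-P[1]; print(np.degrees(np.arctan2(v[0],-v[2])),np.linalg.norm(v))
# nose/tip mask bottom-edge profile in side view
for n,x,y0,y1,x0,x1 in(("side",d["pixels"],158,174,218,236),("scene",c["pixels"],154,170,262,278)):
    print(n); print(x[y0:y1,x0:x1].mean(2).astype(int))
E
```

```text
tip [0.53637759 0.10046305 0.10594347] [np.float64(0.0013120916645311099), np.float64(0.0013120916645312157)] 0.08911185340315236 lean 17.676699001991636 y -1.7088639596186552
flange [0.52485831 0.10268012 0.14742352] [np.float64(0.0003235826726979265), np.float64(0.00032358267269801095)] 0.046086068405548936 lean 19.69099825907477 y -0.41588174228329366
15.520320466123753 0.0431068956641345
side
[[ 50  58  60  51  44  44  43  43  44  46  62  93 119 121 119 121 120 122]
 [ 47  45  41  41  42  43  47  49  68  72  79  89 110 121 122 120 119 123]
 [ 65  60  53  58  63  74  78  81  91  94  86  84 106 122 122 120 123 120]
 [ 85  76  78  85  87  97 103 101  99  95  85  83  94 119 122 125 119 119]
 [ 88  88  94  97  99  99 103 100  99  95  90  80  84 109 121 122 120 124]
 [ 91  90  93  96  97  98  99 101 100 101  94  87  84 103 118 123 120 123]
 [ 88  92  98 104  98  97 101  99 101  97  96  88  79  98 117 121 119 117]
 [ 88  88  99 103  97  96 100 102 102  99  96  91  88 100 120 123 119 120]
 [ 88  89  84  98 103  96  98  99 101  99  96  93  94 105 121 117 117 119]
 [ 86  86  86 105 113  98
[... 879 characters left out ...]
  91 100 110 116 122 129 130]
 [129 131 129 103  80  77  81  83  86  91  98 107 116 124 131 131]
 [130 132 130 110  80  75  78  82  85  89  96 105 116 127 134 134]
 [131 131 132 122  87  77  78  81  83  87  94 103 117 128 132 134]
 [133 132 134 129 106  87  79  80  84  88  92 102 121 131 133 133]
 [134 133 133 129 124 113  94  83  84  89  98 113 130 135 134 133]
 [132 130 131 130 130 127 104  84  85  88  99 119 135 136 134 133]
 [131 129 131 133 134 131 115  93  87  91 101 125 134 133 132 130]
 [130 131 133 135 133 132 127 115 107 109 116 130 133 130 129 131]
 [130 132 131 129 125 121 122 123 123 125 128 134 134 132 133 134]
 [128 124 115 106 101 100 102 104 105 111 119 128 133 136 133 136]]
```

>>> arm_command:
  increments:
    - {"delta_pos":[-0.12,-0.15,0],"twist":0,"gripper":1}
    - {"delta_pos":[-0.08,-0.25,0],"twist":0,"gripper":1}
    - {"delta_pos":[0,-0.27,0],"twist":0,"gripper":1}
    - {"delta_pos":[0,-0.27,0],"twist":0,"gripper":1}
    - {"delta_pos":[0,-0.27,0],"twist":0,"gripper":1}
    - {"delta_pos":[0,-0.27,0],"twist":0,"gripper":1}
    - {"delta_pos":[0,-0.27,0],"twist":0,"gripper":1}
    - {"delta_pos":[0,-0.2,0],"twist":0,"gripper":1}
    - {"delta_pos":[0,0,0],"twist":0,"gripper":1}

```text
t: 20.1
tool_pos: [0.5243, -0.1975, 0.2046]
eef_rot: [-16.3, 88.0, -12.5]
contact_force: [0.1, 0.3, -2.3]
grip_width: 0.0253
```

```bash
python3 - <<'E'
from h import *
togo([.5376,-.294,.19])
s,d=grab("side");s,c=grab("scene")
print(blobs(c,"yellow")[0],blobs(d,"yellow")[0])
E
```

```text
pos [ 0.52432491 -0.19746908  0.20462489] x-axis [ 0.03330438 -0.00740028 -0.99941786] jaw yaw 93.76500627929383 F [ 0.07140686  0.25692237 -2.29947456] w 0.025252181862946217 t 20.1
units to go [ 0.10515236 -0.64699851  0.04263141]
[([146, 206, 20, 28, 309], array([155.233 , 220.1456]))] []
```

>>> arm_command:
  increments:
    - {"delta_pos":[0,-0.24,0.015],"twist":0,"gripper":1}
    - {"delta_pos":[0,-0.24,0.015],"twist":0,"gripper":1}
    - {"delta_pos":[0,-0.15,0.01],"twist":0,"gripper":1}
    - {"delta_pos":[0,0,0],"twist":0,"gripper":1}
    - {"delta_pos":[0,0,0],"twist":0,"gripper":1}

```text
t: 20.82
tool_pos: [0.5363, -0.2848, 0.2034]
eef_rot: [-5.4, 88.4, -1.0]
contact_force: [0.4, -0.1, -2.0]
grip_width: 0.0254
```

```bash
python3 - <<'E'
from h import *
togo([.5376,-.294,.19])
s,d=grab("side");s,c=grab("scene")
import pickle; pickle.dump((s,c,d),open("sl.pkl","wb"))
b=cv2.resize(d["pixels"][210:330,260:380],(400,400),interpolation=2)
a=cv2.resize(c["pixels"][200:320,90:210],(400,400),interpolation=2)
cv2.imwrite("pics/sl.png",np.hstack([a,b]))
E
```

```text
pos [ 0.53630511 -0.28478605  0.20340582] x-axis [ 2.86585206e-02 -5.10023945e-04 -9.99589130e-01] jaw yaw 94.3616044730511 F [ 0.35860984 -0.06580168 -2.03672076] w 0.025443866596546422 t 20.825
units to go [ 0.08961414 -0.06166437  0.00137934]
```

View pics/sl.png

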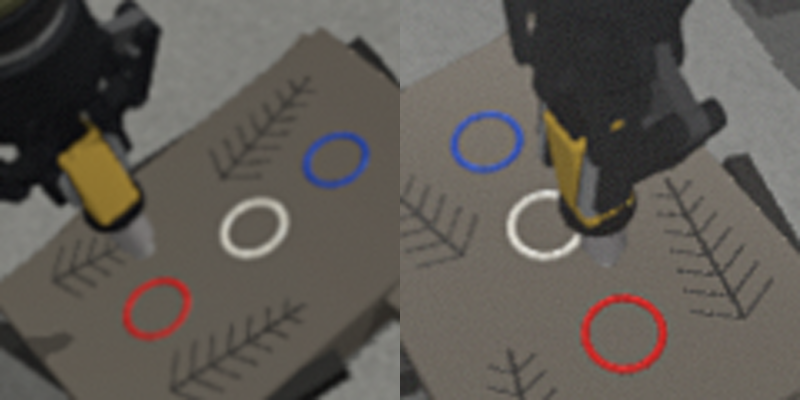

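```bash
cat > fit.py <<'E'
from h import *
import pickle, sys
from scipy.optimize import minimize
S=4
def proj(c,P,off=(0,0)):
    Rw=R.from_euler("xyz",c["orientation"],degrees=True).as_matrix(); q=(np.array(P)-c["eye"])@Rw
    return cv2.projectPoints(q,np.zeros(3),np.zeros(3),c["intrinsics"],np.array([c["k1"],0,0,0]))[0][:,0]+off
def circ(t,z,h,r,n=40):
    a=np.linspace(0,2*np.pi,n,endpoint=False); x=np.cross(z,[0,1,0]); x/=np.linalg.norm(x); y=np.cross(z,x)
    return t+h*z+r*(np.cos(a)[:,None]*x+np.sin(a)[:,None]*y)
def masks(c,p,off,o,sh):
    t=p[:3]; z=np.array([np.tan(p[3]),np.tan(p[4]),1]); z/=np.linalg.norm(z)   # up the probe
    def hull(parts):
        m=np.zeros(sh,np.uint8)
        for a in parts:
            q=((proj(c,np.vstack(a),off)-o+.5)*S-.5)
            cv2.fillConvexPoly(m,cv2.convexHull(np.round(q*16).astype(np.int32)),1,shift=4)
        return m
    C=lambda h,r: circ(t,z,h,r)
    nose=hull([[C(0,.007),C(.014,.007)],[C(.014,.011),C(.044,.011)]]); fl=hull([[C(.044,.018),C(.050,.018)]]); gr=hull([[C(.050,.022),C(.120,.022)],[C(.05,.05),C(.12,.05)]])
    return nose*(1-fl),fl,gr*(1-fl)
def run(c,d,p0):
    rois=[]
    for k in (c,d):
        u=proj(k,[p0[:3]+np.array([-.006,0,.022])])[0].astype(int); o=u-14
        I=k["pixels"][o[1]:o[1]+28,o[0]:o[0]+28].astype(np.float32); rois.append((k,o,cv2.resize(I,None,fx=S,fy=S,interpolation=cv2.INTER_LINEAR)))
    def cost(p):
        J=0
        for i,(k,o,I) in enumerate(rois):
            n,f,g=masks(k,p,(0,p[5]*1e3) if i else (0,0),o,I.shape[:2])
            for m in ((n>0),(f>0)&(g==0),(n==0)&(f==0)&(g==0)):
                v=I[m]
                if len(v)>10: e=np.linalg.norm(v-np.median(v,0),axis=1); J+=np.minimum(e,40).sum()
            J+=25*((g>0)&(f==0)).sum()
        return J/1e4+(p[5]/.002)**2*.2
    best=None
    for a in (-.35,-.27,-.2):
        x0=np.r_[p0,a,0,0]; x0[5]=0
        sx=np.vstack([x0]+[x0+np.eye(6)[i]*[.004,.004,.004,.06,.06,.001][i] for i in range(6)])
        r=minimize(cost,x0,method="Nelder-Mead",options=dict(initial_simplex=sx,maxiter=700,xatol=1e-5,fatol=1e-4))
        x=r.x; print("cost",r.fun,"tip",x[:3],"lean x,y deg",-np.degrees(x[3:5]),"off",x[5]*1e3)
        if best is None or r.fun<best[0]: best=(r.fun,x)
    x=best[1]
    for i,(k,o,I) in enumerate(rois):
        J=I.copy()
        n,f,g=masks(k,x,(0,x[5]*1e3) if i else (0,0),o,I.shape[:2])
        for m,col in((n,(0,255,0)),(f,(0,0,255))):
            cs=cv2.findContours(m,0,2)[0]; cv2.drawContours(J,cs,-1,col,1)
        cv2.imwrite(f"pics/ov{i}.png",cv2.resize(np.hstack([I,J]),None,fx=1.7,fy=1.7))
    return x
def ring(c):
    b=[x for x in blobs(c,"red",60)[0]]; return b
if __name__=="__main__":
    s,c,d=pickle.load(open(sys.argv[1],"rb"))
    ct=np.array(eval(sys.argv[2]));dt=np.array(eval(sys.argv[3]))
    p,r=tri([ray(c,ct),ray(d,dt)]); print("tip0",p,r)
    x=run(c,d,p); M=R.from_euler("xyz",s["eef_rot"],degrees=True).as_matrix()
    z=np.array([np.tan(x[3]),np.tan(x[4]),1]); z/=np.linalg.norm(z); print("tip in tool",M.T@(x[:3]-s["tool_pos"]),"axis down in tool",M.T@-z)
    cv2.imwrite("pics/ov.png",np.vstack([cv2.imread("pics/ov0.png"),cv2.imread("pics/ov1.png")]))
E
time python3 fit.py sl.pkl "(90+147*.3,200+256*.3)" "(260+206*.3,210+262*.3)"
```

```text
tip0 [ 0.56259172 -0.28313792  0.11981329] [np.float64(0.0010137154535947174), np.float64(0.0010137154535945977)]
cost 49.7847015625 tip [ 0.51903762 -0.23665395  0.11487107] lean x,y deg [ 45.09460607 -19.1623417 ] off 7.994469670802245e-08
cost 59.063297093906925 tip [ 0.55789018 -0.28430095  0.1404164 ] lean x,y deg [18.6196291  11.72820719] off -2.041818296583583
cost 44.378457237012185 tip [ 0.61062782 -0.25276121  0.18998552] lean x,y deg [89.90945727 65.3533308 ] off -4.8156763273961465
tip in tool [0.01562403 0.02628062 0.0760665 ] axis down in tool [ 0.03041967 -0.07280313  0.99688231][ WARN:0@12.493] global loadsave.cpp:1063 imwrite_ Unsupported depth image for selected encoder is fallbacked to CV_8U.

real	0m13.147s
user	0m12.371s
sys	0m0.354s
```

View pics/ov.png

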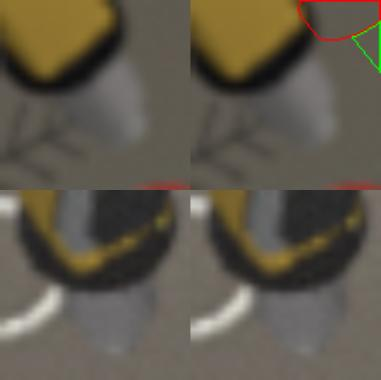

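```bash
python3 - <<'E'
t=open("fit.py").read()
t=t.replace("return J/1e4+(p[5]/.002)**2*.2","q=(p[:3]-p0)/.003; return J/2e4+(p[5]/.001)**2*.2+.3*(q@q)+.3*((p[3]+.27)/.1)**2+.3*(p[4]/.06)**2")
t=t.replace("J+=25*","J+=20*")
open("fit.py","w").write(t)
E
python3 fit.py sl.pkl "(90+147*.3,200+254*.3)" "(260+206*.3,210+260*.3)" 2>/dev/null
python3 - <<'E'
from h import *
import pickle
s,c,d=pickle.load(open("sl.pkl","rb"))
print([b for b in blobs(c,"red")[0]],[b for b in blobs(d,"red")[0]])
# red ring by ellipse fit
for k,x0,y0,w in((c,120,275,36),(d,308,290,40)):
    bl,l=blobs(k,"red",60); i=max(range(1,l.max()+1),key=lambda j:(l[y0:y0+w,x0:x0+w]==j).sum())
    m=(l==i).astype(np.uint8); cs=cv2.findContours(m,cv2.RETR_CCOMP,cv2.CHAIN_APPROX_NONE)[0]; print([cv2.fitEllipse(q)[0] for q in cs if len(q)>15])
E
```

```text
tip0 [ 0.56239018 -0.28274188  0.12124593] [np.float64(0.0012629064345700805), np.float64(0.0012629064345700298)]
cost 26.807359537448466 tip [ 0.55918861 -0.28555997  0.11912743] lean x,y deg [29.62279356  3.74738807] off 1.1284088590900438
cost 32.643220253466694 tip [ 0.56364262 -0.28212799  0.12322929] lean x,y deg [14.87158978 -0.84309366] off -0.3348327461683674
cost 32.71526959754403 tip [ 0.56362823 -0.2811178   0.1231136 ] lean x,y deg [14.57493414 -0.74389418] off 0.29282204425840647
tip in tool [ 0.08499534 -0.00228792  0.02026256] axis down in tool [0.88171934 0.02166018 0.47127683]
[([339, 109, 18, 14, 192], array([347.38020833, 115.46875   ])), ([127, 283, 20, 19, 103], array([136.4368932 , 292.03883495]))] [([198, 118, 15, 9, 93], array([204.60215054, 121.78494624])), ([314, 298, 26, 24, 163], array([326.91411043, 309.89570552]))]
[(136.50140380859375, 292.1246643066406), (136.54759216308594, 292.1643371582031)]
[(326.80328369140625, 309.678466796875), (326.7322692871094, 309.5563659667969)]
```

```bash
python3 - <<'E'
from h import *
import pickle
s,c,d=pickle.load(open("sl.pkl","rb"))
np.set_printoptions(linewidth=220)
for k,x0,x1,y0,y1 in((c,118,142,260,282),(d,308,336,270,293)):
    I=k["pixels"][y0:y1,x0:x1].astype(int); print(x0,y0); print((2*I[...,0]-I[...,2]))
E
```

```text
118 260
[[-46 -47 -48 -46 -47 -48 -49 -46 -49 -49 -49 -39 -25  -4  23  48  63  66  66  65  64  65  64  66]
 [-46 -48 -47 -48 -47 -49 -47 -48 -48 -48 -40 -22   2  13  26  47  62  64  65  64  66  65  67  64]
 [-43 -44 -47 -47 -47 -49 -49 -49 -49 -39 -20   7  22  22  33  52  65  67  65  64  66  64  65  66]
 [-40 -47 -49 -49 -46 -47 -48 -46 -38 -18   4  20  17  29  51  64  66  64  64  66  65  64  66  65]
 [-33 -41 -47 -47 -50 -47 -42 -29 -12   7  20  21  27  54  81  79  70  65  64  65  64  63  64  63]
 [-14 -36 -46 -48 -46 -39 -22   0  17  25  20  27  52  84 103  96  78  67  63  63  64  66  64  64]
 [  2 -21 -38 -46 -41 -22   6  22  23  19  26  57  86 107 112 106  89  74  64  63  63  64  64  64]
 [ 16   1 -12 -14 -11   4  19  21  19  23  50  84 103 110 113 111 100  81  67  65  65  67  66  66]
 [ 25  19  14   9  10  16  19  25  37  54  75  96 107 111 110 111 107  92  72  67  65  65  66  66]
 [ 49  37  33  24  31  36  43  51  64  77  90  99 104 108 110 112 111  99  76  66  65  68  65  67]
 [ 64  62  59  56  58  63  71  76  79  83  89  93 101 105 107 112 112 100  77  66  65  66  65  67]
 [ 
[... 3040 characters left out ...]
  81  84]
 [ 93  84  81  84  81  83  82  82  77  90  98 106 104 113 105 104  98  92  80  85  80  80  80  85  80  84  78  78]
 [ 73  81  78  79  77  82  76  79  80  84  94 104 106 107 110 107  97  88  83  82  80  84  86  80  82  82  81  83]
 [ 80  82  80  83  81  80  82  80  81  80  84  90 106 116 117  96  82  83  77  80  77  81  80  85  84  87  82  84]
 [ 82  80  83  81  82  78  83  79  81  80  82  80  82  86  90  86  80  78  80  83  79  83  77  77  85  79  79  86]
 [ 82  84  82  83  83  80  80  86  81  82  79  79  82  79  79  82  83  80  85  79  84  80  83  78  79  82  83  77]
 [ 81  82  85  81  84  81  86  77  86  82  79  85  83  81  81  78  82  80  81  84  84  81  81  84  83  78  87  84]]
```

```bash
python3 - <<'E'
from h import *
import pickle
s,c,d=pickle.load(open("sl.pkl","rb"))
M=R.from_euler("xyz",s["eef_rot"],degrees=True).as_matrix(); g=s["tool_pos"]-.008*M[:,0]
p,r=tri([ray(c,(132.3,275.0)),ray(d,(321.5,286.2))]); v=p-g; print("tip",p,r,"L",np.linalg.norm(v),"lean",np.degrees(np.arctan2(v[0],-v[2])),np.degrees(np.arctan2(v[1],-v[2])),"g",g)
q,r=tri([ray(c,(136.5,292.1)),ray(d,(326.8,309.7))]); print("ring",q,r)
n=np.array([-.2584,-.0145,.9659]); w=p-q; print("height over face",w@n,"lateral",w-(w@n)*n)
# synthetic silhouette vs edges: print predicted end-rim/nose-rim outlines for several leans
E
python3 - <<'E'
import sys; sys.path.insert(0,".")
from fit import *
s,c,d=pickle.load(open("sl.pkl","rb"))
M=R.from_euler("xyz",s["eef_rot"],degrees=True).as_matrix(); g=s["tool_pos"]-.008*M[:,0]
nb=lambda k,o,h: ((lambda I:2*I[...,0]-I[...,2])(k["pixels"][o[1]:o[1]+h,o[0]:o[0]+28].astype(float)))
obs=[]
for k,o,rows,thr_bg,fg in((c,(116,262),24,66,104),(d,(306,266),28,82,104)):
    obs.append((k,np.array(o),np.clip((nb(k,o,rows)-thr_bg)/(fg-thr_bg),-2,1)))
# classes: nose 1, background 0, flange -1(approx -40/30), rest ignored by fixed weight: grip band
def cost(a,b,tr,verb=False):
    z=np.array([-np.tan(np.radians(a)),-np.tan(np.radians(b)),1]); z/=np.linalg.norm(z)
    t=g+tr[:3]-.0855*z; J=0
    for i,(k,o,I) in enumerate(obs):
        sh=(I.shape[0]*S,I.shape[1]*S)
        n,f,gm=masks(k,np.r_[t,-np.radians(a),-np.radians(b)],(0,0) if i==0 else (0,tr[3]*1e3),o,sh)
        dn=lambda m: cv2.resize(m.astype(np.float32),(I.shape[1],I.shape[0]),interpolation=cv2.INTER_AREA)
        n,f,gm=dn(n),dn(f),dn(gm)
        pred=n-1.2*np.clip(f+gm,0,1); obs_=np.where(I<-.5,-1.2,np.clip(I,0,1))
        # ignore the bright white ring and everything clearly gripper side
        w=((I>-3)&(gm<.05)).astype(float); 
        if i: w[8:18,:8]=0
        J+=(w*np.minimum((pred-obs_)**2,1)).sum()+.35*(gm>=.05).sum()
    return J+((tr[:3]/.002)**2).sum()*.5+(tr[3]/.001)**2*.5
for a in (11,13,14,15,16,17,18,19,21):
    best=min((minimize(lambda q:cost(a,q[0]*1e3,q[1:]),np.r_[b0/1e3,0,0,0,0],method="Nelder-Mead",options=dict(initial_simplex=np.vstack([np.r_[b0/1e3,0,0,0,0]]+[np.r_[b0/1e3,0,0,0,0]+np.eye(5)[i]*.0025 for i in range(5)]),maxiter=250)) for b0 in(-1,2)),key=lambda r:r.fun)
    print(a,best.fun.round(2),"y lean",(best.x[0]*1e3).round(2),best.x[1:].round(4))
E
```

```text
tip [ 0.56072882 -0.28398481  0.1275602 ] [np.float64(0.0007225368575150711), np.float64(0.0007225368575151413)] L 0.08746725662949435 lean 16.329918874615434 0.5222428388823857 g [ 0.53613678 -0.28474989  0.21149569]
ring [ 0.57147127 -0.29526928  0.07397136] [np.float64(0.00133043399365461), np.float64(0.001330433993654553)]
height over face 0.054373681673735186 lateral [0.00330771 0.01207289 0.0010693 ]
11 371.94 y lean -11.31 [-0.0003 -0.0008  0.0064 -0.0006]
13 371.21 y lean -9.39 [-0.0003  0.0003  0.0065  0.0007]
14 375.18 y lean -2.23 [-0.     -0.0024  0.0039 -0.0001]
15 372.65 y lean -2.89 [0.0009 0.0001 0.0028 0.0009]
16 372.12 y lean 0.17 [ 0.     -0.0017  0.0033  0.001 ]
17 372.02 y lean 0.62 [-0.0007 -0.0021  0.0023  0.0004]
18 370.2 y lean 1.52 [-0.0017 -0.0013  0.0026  0.0012]
19 364.45 y lean 2.31 [-0.0022 -0.0026  0.0037  0.0012]
21 356.98 y lean 3.36 [-0.003  -0.0026  0.0035  0.0018]
```

>>> arm_command:
  increments:
    - {"delta_pos":[0,-0.08,-0.028],"twist":0,"gripper":1}
    - {"delta_pos":[0,0,0],"twist":0,"gripper":1}
    - {"delta_pos":[0.1,0,0.023],"twist":0,"gripper":1}
    - {"delta_pos":[0.1,0,0.023],"twist":0,"gripper":1}
    - {"delta_pos":[0,0,0],"twist":0,"gripper":1}

```text
t: 21.55
tool_pos: [0.5407, -0.2956, 0.1712]
eef_rot: [-4.5, 88.4, -0.1]
contact_force: [0.2, 0.6, -1.7]
grip_width: 0.0256
```

```bash
cat > near.py <<'E'
from h import *
# tip in tool coords: calibrated from the sl picture
import pickle
s0=pickle.load(open("sl.pkl","rb"))[0]; M0=R.from_euler("xyz",s0["eef_rot"],degrees=True).as_matrix()
tt=M0.T@(np.array([.56073,-.28398,.12756])-s0["tool_pos"])
s=manip.state(); M=R.from_euler("xyz",s["eef_rot"],degrees=True).as_matrix(); p=s["tool_pos"]+M@tt
u=M@M0.T@(np.array([.02459,.00077,-.08393])/.08747)
q=np.array([.57147,-.29527,.07397]); n=np.array([-.2584,-.0145,.9659]); w=p-q; h=w@n; lat=w-h*n
print("TCP",s["tool_pos"],"tool x",M[:,0],"jaw",np.degrees(np.arctan2(M[1,1],M[0,1])))
print("height",h,"lateral",lat,"lean",np.degrees(np.arctan2(u[0],-u[2])),np.degrees(np.arctan2(u[1],-u[2])),"angle to normal",np.degrees(np.arccos(-u@n)))
print("lateral fix units",M.T@-lat/.15,"approach 10mm units",M.T@-n*.01/.15,"F",s["contact_force"],"Fn",s["contact_force"]@n,"t",s["t"])
E
python3 near.py
```

```text
TCP [ 0.54073445 -0.29561743  0.17123883] tool x [ 2.81281952e-02 -3.21841507e-05 -9.99604324e-01] jaw 94.47896720524078
height 0.02223978839629427 lateral [-0.00068222  0.00085116 -0.00016843] lean 16.287778458809363 0.5978316621605901 angle to normal 1.6155064473767475
lateral fix units [-0.00099433 -0.00601471  0.00412059] approach 10mm units [ 0.06485238 -0.000238    0.01543717] F [ 0.22485107  0.56883479 -1.72770048] Fn -1.7351355189088964 t 21.55
```

>>> arm_command:
  increments:
    - {"delta_pos":[0.05,-0.006,0.015],"twist":0,"gripper":1}
    - {"delta_pos":[0.04,0,0.009],"twist":0,"gripper":1}
    - {"delta_pos":[0,0,0],"twist":0,"gripper":1}

```text
t: 21.92
tool_pos: [0.5451, -0.2961, 0.1565]
eef_rot: [-4.0, 88.4, 0.5]
contact_force: [-0.5, -0.2, -2.1]
grip_width: 0.0252
```

```bash
python3 near.py
```

```text
TCP [ 0.54509628 -0.29607883  0.15650949] tool x [ 2.75395036e-02  2.47804049e-04 -9.99620685e-01] jaw 94.49457794938867
height 0.006889961424342687 lateral [-3.31755740e-04  1.94475504e-04 -8.54305128e-05] lean 16.253930112350204 0.6178789273056752 angle to normal 1.5851593062806628
lateral fix units [-0.00050873 -0.00146692  0.00211808] approach 10mm units [ 0.06484356 -0.00026316  0.01547376] F [-0.48147621 -0.19159783 -2.14331656] Fn -1.94303784377224 t 21.925
```

>>> arm_command:
  increments:
    - {"delta_pos":[0.02,0,0.005],"twist":0,"gripper":1}
    - {"delta_pos":[0.02,0,0.005],"twist":0,"gripper":1}
    - {"delta_pos":[0,0,0],"twist":0,"gripper":1}

```text
t: 22.3
tool_pos: [0.5471, -0.2961, 0.1508]
eef_rot: [-5.0, 88.4, -0.5]
contact_force: [-0.2, -0.3, -1.4]
grip_width: 0.0254
```

```bash
python3 near.py
```

```text
TCP [ 0.54714094 -0.2961462   0.15076942] tool x [ 2.84722039e-02 -2.50390356e-04 -9.99594553e-01] jaw 94.49276224860071
height 0.0008219779354197559 lateral [2.15830564e-04 6.01332838e-07 5.77965423e-05] lean 16.307326608771433 0.5890379761529774 angle to normal 1.6327622888553877
lateral fix units [ 0.00034419  0.00010967 -0.00144511] approach 10mm units [ 0.06485746 -0.00022597  0.01541597] F [-0.23901415 -0.26107014 -1.35283913] Fn -1.2411605468790987 t 22.3
```

>>> arm_command:
  increments:
    - {"delta_pos":[0.015,0,0.0035],"twist":0,"gripper":1}
    - {"delta_pos":[0,0,0],"twist":0,"gripper":1}

```text
t: 22.55
tool_pos: [0.5479, -0.2963, 0.1491]
eef_rot: [-5.9, 88.3, -1.5]
contact_force: [-1.1, 0.4, -0.1]
grip_width: 0.0249
```

```bash
python3 near.py
```

```text
TCP [ 0.54788562 -0.2962649   0.14914135] tool x [ 2.91981290e-02 -7.43319447e-04 -9.99573367e-01] jaw 94.48703021842387
height -0.0009382888251716896 lateral [ 0.0005609  -0.00018325  0.00014725] lean 16.348915103307103 0.5594205061157189 angle to normal 1.6715954865979965
lateral fix units [ 0.00087114  0.00151342 -0.00365912] approach 10mm units [ 0.06486813 -0.0001891   0.01537153] F [-1.10191392  0.39654975 -0.08499386] Fn 0.196889014368392 t 22.55
```

>>> arm_command:
  increments:
    - {"delta_pos":[0.012,0,0.002],"twist":0,"gripper":1}
    - {"delta_pos":[0.008,0,0.001],"twist":0,"gripper":1}
    - {"delta_pos":[0,0,0],"twist":0,"gripper":1}

```text
t: 22.92
tool_pos: [0.5484, -0.2962, 0.1468]
eef_rot: [-6.4, 88.3, -1.9]
contact_force: [-0.6, 1.1, 1.7]
grip_width: 0.0255
```

```bash
python3 near.py; python3 near.py | tail -1; python3 -c "
from h import *
for i in range(4): 
    s,c=grab('wrist'); print(s['contact_force'],s['tool_pos'])"
```

```text
TCP [ 0.54841374 -0.29621175  0.14683651] tool x [ 2.97485353e-02 -9.85823473e-04 -9.99556928e-01] jaw 94.48767172278674
height -0.003299514740002269 lateral [ 0.00052067 -0.00018247  0.00013636] lean 16.380421289229858 0.5458042108765576 angle to normal 1.699867810457035
lateral fix units [ 0.00080419  0.00148732 -0.00339057] approach 10mm units [ 0.06487632 -0.00017092  0.01533715] F [-0.60858858  1.14154488  1.67292735] Fn 1.7565874123293004 t 22.925
lateral fix units [ 0.00080419  0.00148732 -0.00339057] approach 10mm units [ 0.06487632 -0.00017092  0.01533715] F [-0.60858858  1.14154488  1.67292735] Fn 1.7565874123293004 t 22.925
[-0.6086  1.1415  1.6729] [ 0.5484 -0.2962  0.1468]
[-2.0931  0.314   1.3211] [ 0.5484 -0.2962  0.1469]
[-2.334   0.7548  1.9449] [ 0.5484 -0.2962  0.1469]
[-0.3373  0.6695  1.2153] [ 0.5484 -0.2962  0.1469]
```

>>> arm_command:
  increments:
    - {"delta_pos":[0.008,0,0.001],"twist":0,"gripper":1}
    - {"delta_pos":[0,0,0],"twist":0,"gripper":1}
    - {"delta_pos":[0,0,0],"twist":0,"gripper":1}

```text
t: 23.5
tool_pos: [0.5487, -0.2962, 0.1458]
eef_rot: [-6.5, 88.3, -2.0]
contact_force: [-1.1, 0.5, 2.4]
grip_width: 0.0251
```

```bash
python3 near.py; python3 - <<'E'
from h import *
F=[]
for i in range(8):
    s,c=grab(('side','scene')[i%2]); F.append(s['contact_force'])
    if i==0:d=c
print(np.mean(F,0),s['tool_pos'],s['t'])
b=cv2.resize(d["pixels"][240:340,270:370],(400,400),interpolation=2)
a=cv2.resize(c["pixels"][230:330,90:190],(400,400),interpolation=2)
cv2.imwrite("pics/fin.png",np.hstack([a,b]))
E
```

```text
TCP [ 0.54869631 -0.29621259  0.14581459] tool x [ 0.03003923 -0.00103125 -0.99954819] jaw 94.48777022095184
height -0.004358426528155214 lateral [ 0.0005517  -0.00020206  0.0001443 ] lean 16.397076092471657 0.5432872664423055 angle to normal 1.714081766398321
lateral fix units [ 0.00084972  0.00163395 -0.0035883 ] approach 10mm units [ 0.06488072 -0.00016656  0.01531857] F [-1.14630188  0.53740634  2.43280875] Fn 2.6382619870280264 t 23.5
[-1.5605  0.6278  2.1786] [ 0.5487 -0.2962  0.1458] 23.85
```

View pics/fin.png

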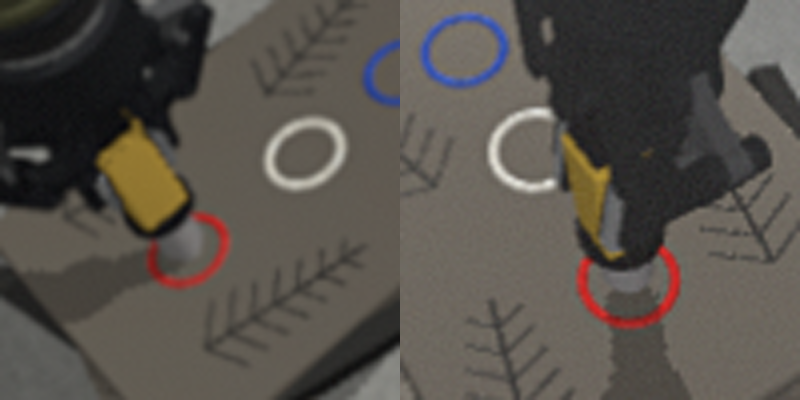

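The tip sits inside the red ring in both views. The net push is about 4.3 N, which puts the tip about halfway in. I'm handing it in now.

```bash
python3 -c "
from h import *
finish_job(); s=manip.state(); print(s['tool_pos'],s['contact_force'],s['t'])"
```

```text
the job is handed in; nothing more can be done
the job is handed in; nothing more can be done
```

The job is handed in at about 24 s of the 45 s allowed. The arm is still holding the probe on the slab inside the red ring.

- **Cap:** I pressed it with about 7.4 N net and its rim dropped about 3 px in the scene and side views, so it went all the way down. Afterwards it was back at its original pixel position.
- **Tilting the probe:** The commands cannot tilt the tool, and reaching past the arm's limit only put the elbow at the edge of its range. I turned the probe in a light grip against the stand tube instead. The first try overshot to about 21.5°, so I pushed it part of the way back.
- **Last checks:**
  - The tip is inside the red ring in both views, about 0.6 mm off centre by calculation.
  - The net push on the slab is about 4.3 N, which is about 5 mm of tip travel. I estimated the travel from force and position, not directly.
  - The probe is about 1.7° off the slab's normal.
- **What disagreed:** The squareness is the least certain result. Camera and geometry estimates of the lean ranged from about 15° to 20°; at the slab the tip position gave 16.4° against the wanted 15°. An automatic outline fit failed and I did not use it.
- **Bystanders:** The brush, ammonite and jar were never approached. I did not measure their positions again at the end.

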